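# Count three beads out of the dispenser

## Robot

A 6-joint arm with a two-finger parallel gripper is mounted at the origin on a cart in front of the work surface, level with it; the furniture and walls round the work are solid. World frame = base frame: x ahead of the robot, y to its left, z up, the work surface at z = 0. Lengths are in mm, angles in degrees, forces in N, time in s.
With the tool pointing down it reaches from about 300 to 850 mm from the base axis. Payload 4.2 kg.
Tool frame: the origin (TCP) lies midway between the tips of the shut fingers; the grasp point (between the pads) lies 19 mm behind it; x points along the fingers, y is the direction in which the jaws open and shut, and the axes are right-handed (so a half turn about x gives the same grasp; the last joint's range is limited). The gripper opens to 91 mm and grips with 3 to 60 N. Pads are 32 mm wide; open, the fingers measure 118 mm over their backs; the gripper's body (76 mm by 178 mm) begins 60 mm behind the grasp point.
Start: joints at [69.328, 18.312, 89.639, -0, 72.044, -1.146], TCP at [192.192, 541.946, 213.976] pointing down, gripper open.
Joint ranges: [-177.97, 177.97], [-48.28, 115.42], [12.27, 149.76], [-77.06, 257.06], [2.81, 150.46], [-146.56, 146.56]. Speed limits (degrees/s): [147.25, 147.25, 180, 180, 180, 180].

## Interface

Orientations are given as [roll, pitch, yaw] about the fixed x, y, z axes, in that order (R = Rz(yaw) Ry(pitch) Rx(roll)).
In Python, from workcell import * gives the robot as it stands.
- The arm moves only by the shell command python3 -m handwheel 'ROWS' [FORCE]. ROWS is a JSON object of lists of equal length, an entry for each row: "gripper": the closure, from 0 (fully open) to 1 (shut); "offset": the shift along the tool's x, y, z in mm, a list of three; "rot": the turn, a rotation vector about the tool's x, y, z in degrees, a list of three. A call has 1 to 5 rows; each row is the pose to reach, as a shift and turn from the pose commanded when the call began, along the tool's axes at that moment; what a row does not reach only later rows make up. A row lasts 1/12 s, in which the tool goes at most 41.7 mm and 7.16 degrees, less where a joint would pass 70% of its speed; a pose out of reach is approached as far as the arm can. A call with a gripper value outside its range is refused whole. The fingers move at their own pace and stop on an object; FORCE is the grip in N (left out, the last holds). Time passes only in rows, so rows that repeat a pose let the fingers close. It gives the time, the measured TCP pose, the force and the opening at its end, in the units of the state.
- state(): the state, without advancing time (a new reading comes with each control period).
- grab_frame(name): name is "side" or "top"; returns the picture (384x512x3 uint8, red, green, blue); there is no depth.
- camera_params(name): a dict with "fx", "fy", "cx", "cy" (pixels), "position" and "attitude" of the camera in the world. Camera axes: x right, y up, looking along -z (the intrinsics and any distortion apply to the point x, -y, -z); pixel columns grow to the right and rows downward; lengths in mm; the calibration is good to about 2 mm. A picture is of the moment at which its call begins. camera_params takes no time and is no camera call.
- job_done(): hands the job in, once; it reports no verdict.
The state is a dict: "time_s": time; "qpos": joint angles; "qvel": joint speeds; "effort": joint torques, N m; "ee_pos": TCP position; "ee_rot": TCP orientation; "force": force on the tool from outside, world axes, zero at the start; "torque": the same for the moment, N m; "gripper_width": finger opening in mm.
Only numpy, scipy, OpenCV 4.12 (cv2) and the standard library are available. Lean on these libraries where they do the work, as an engineer would, in place of code of your own. Each camera call takes 0.05 s, during which the arm holds its last target.

## Task

Count one portion of three beads out of the dispenser: take the wooden stick, stir the beads in the clear tray with it until a bead has dropped into each of the slide's three pockets, and stand the stick back in its holder. Then draw the sprung slide out by its knob until its front edge is level with the red marks on the rails, so that the three beads drop into the bowl, and finish holding the slide there without letting go. Touch the beads only with the stick, keep the other three in the tray, and leave the paint bottles and the mug where they are.

Things in the scene. Friction and masses are not known exactly. Their poses are not given: they have to be found in the camera images.
- dispenser: plywood bead dispenser, fixed to the table, base 258 x 146 x 14 mm. Origin on the table, 7.5 mm behind the point under the centre of its clear-walled bead tray; z up, -x is the way the slide pulls out (towards the robot, within 20 degrees), -y to the robot's right. Two guide rails flank the slide at y = +-57.5 mm, 9 mm thick, top at 97 mm, from x = -158 to +109 mm
- tray_floor (a point): centre of the tray floor, 92 mm above the table, axes as the dispenser's. The tray is open on top, 75 mm wide inside, straight front wall 37.5 mm in front of this point, round back (radius 37.5 mm about a point 6 mm behind this one), clear walls, rim 122 mm above the table (posts 124). Its floor is the flat top of the wooden slide.
- slide (a joint): how far the slide is drawn out, m: 0 at rest (a spring holds it shut), 0.045 when its white-lined front edge is level with the red marks and the pockets lie over the bowl, 0.057 at the stop. The spring pulls back with 5 N at rest and 8 N at the mark; let go, the slide snaps shut
- mark (a point): point midway between the two red marks, one across the top of each guide rail, 150 mm in front of the dispenser's origin, 97 mm above the table; axes as the dispenser's. The slide's front edge is 105 mm in front of the dispenser's origin at rest and lies at this point when drawn out 45 mm
- slide_knob (a point): middle of the upright dark wooden knob on the slide's front end, a round post 18 mm across from 92 mm (slide top) to 132 mm height; this point is at 114 mm. Moves with the slide; axes as the dispenser's. At rest its back is 26 mm in front of the tray's front wall; the rails are 53 mm to each side and 5 mm higher than the slide
- stick: wooden stirring stick, 120 mm long: the lower 46 mm round, 12 mm thick, above that a square handle 16 x 16 mm with a blue band near the top. Origin at the centre of the lower end, z along the stick to its upper end, x and y square to the handle's faces. It stands in the holder at the start, the handle 14 mm clear of the holder's mouth. Pushed hard it can swivel between the fingers
- stick_tip (a point): centre of the lower end of the stick
- stick_holder (a point): centre of the mouth of the stick holder, a wooden block on the dispenser's right side with an upright round hole 17 mm wide, slightly chamfered, 32 mm deep; the mouth is 51 mm above the table. The stick's lower end stands on the hole's bottom, 19 mm above the table
- bowl: small blue bowl on the dispenser's base under the place where the pockets empty, 106 mm across, 44 mm tall; origin at the centre of its underside. It need not be handled
- bead_0: red wooden bead, a ball of 20 mm; origin at its centre
- bead_1: yellow wooden bead, a ball of 20 mm; origin at its centre
- bead_2: blue wooden bead, a ball of 20 mm; origin at its centre
- bead_3: cream wooden bead, a ball of 20 mm; origin at its centre
- bead_4: green wooden bead, a ball of 20 mm; origin at its centre
- bead_5: brown wooden bead, a ball of 20 mm; origin at its centre
- pocket_0 (a point): right bead pocket as the robot sees it: a square opening 22 x 22 mm through the 20.5 mm thick slide, one of a row along the tray's front wall (25 mm apart, centres 25.5 mm in front of the tray's centre while the slide is shut); this point is on its axis at 81.5 mm height, where the centre of a dropped-in bead lies; the bead is then just below the tray floor. Beads do not roll in by themselves
- pocket_1 (a point): middle bead pocket as the robot sees it: a square opening 22 x 22 mm through the 20.5 mm thick slide, one of a row along the tray's front wall (25 mm apart, centres 25.5 mm in front of the tray's centre while the slide is shut); this point is on its axis at 81.5 mm height, where the centre of a dropped-in bead lies; the bead is then just below the tray floor. Beads do not roll in by themselves
- pocket_2 (a point): left bead pocket as the robot sees it: a square opening 22 x 22 mm through the 20.5 mm thick slide, one of a row along the tray's front wall (25 mm apart, centres 25.5 mm in front of the tray's centre while the slide is shut); this point is on its axis at 81.5 mm height, where the centre of a dropped-in bead lies; the bead is then just below the tray floor. Beads do not roll in by themselves
- paint_white: white paint bottle, 43 mm across, 109 mm tall, bystander; origin at the centre of its underside
- paint_red: red paint bottle, 43 mm across, 114 mm tall, bystander; origin at the centre of its underside
- paint_mug: black decorated mug, 82 mm across, 88 mm tall, bystander; origin at the centre of its underside
There are look-alikes about, which are no part of the job. Of the things like the stick, leave any that is purple or turquoise; of the rest the larger one is meant.

How it is judged (in metres and radians):
On the way, in this order (a step that is already met when the one before it is completed fails the run):
1. the held stick's lower end is down among the beads in the tray (x of stick_tip in the frame of tray_floor between -0.0375 and 0.0435 m and y of stick_tip in the frame of tray_floor between -0.0375 and 0.0375 m and z of stick_tip in the frame of tray_floor below 0.014 m and contact force between the fingers and stick above 1 N), for 0.1 s.
2. each of the three pockets holds a bead (((horizontal distance between bead_0 and pocket_0 below 0.007 m and z of bead_0 in the frame of pocket_0 below 0.006 m) or (horizontal distance between bead_1 and pocket_0 below 0.007 m and z of bead_1 in the frame of pocket_0 below 0.006 m) or (horizontal distance between bead_2 and pocket_0 below 0.007 m and z of bead_2 in the frame of pocket_0 below 0.006 m) or (horizontal distance between bead_3 and pocket_0 below 0.007 m and z of bead_3 in the frame of pocket_0 below 0.006 m) or (horizontal distance between bead_4 and pocket_0 below 0.007 m and z of bead_4 in the frame of pocket_0 below 0.006 m) or (horizontal distance between bead_5 and pocket_0 below 0.007 m and z of bead_5 in the frame of pocket_0 below 0.006 m)) and ((horizontal distance between bead_0 and pocket_1 below 0.007 m and z of bead_0 in the frame of pocket_1 below 0.006 m) or (horizontal distance between bead_1 and pocket_1 below 0.007 m and z of bead_1 in the frame of pocket_1 below 0.006 m) or (horizontal distance between bead_2 and pocket_1 below 0.007 m and z of bead_2 in the frame of pocket_1 below 0.006 m) or (horizontal distance between bead_3 and pocket_1 below 0.007 m and z of bead_3 in the frame of pocket_1 below 0.006 m) or (horizontal distance between bead_4 and pocket_1 below 0.007 m and z of bead_4 in the frame of pocket_1 below 0.006 m) or (horizontal distance between bead_5 and pocket_1 below 0.007 m and z of bead_5 in the frame of pocket_1 below 0.006 m)) and ((horizontal distance between bead_0 and pocket_2 below 0.007 m and z of bead_0 in the frame of pocket_2 below 0.006 m) or (horizontal distance between bead_1 and pocket_2 below 0.007 m and z of bead_1 in the frame of pocket_2 below 0.006 m) or (horizontal distance between bead_2 and pocket_2 below 0.007 m and z of bead_2 in the frame of pocket_2 below 0.006 m) or (horizontal distance between bead_3 and pocket_2 below 0.007 m and z of bead_3 in the frame of pocket_2 below 0.006 m) or (horizontal distance between bead_4 and pocket_2 below 0.007 m and z of bead_4 in the frame of pocket_2 below 0.006 m) or (horizontal distance between bead_5 and pocket_2 below 0.007 m and z of bead_5 in the frame of pocket_2 below 0.006 m))), for 0.1 s.
3. the stick stands in its holder again, let go, with the pockets still full (all of step 2 and horizontal distance between stick_tip and stick_holder below 0.012 m and z of stick_tip in the frame of stick_holder below -0.02 m and angle between stick's own z axis and vertical below 0.25 rad and contact force between the fingers and stick below 0.1 N), for 0.2 s.
At the end, for the whole second after the job is handed in: The fingers hold the slide by at least 3 N, at rest, drawn out 45 mm (+-4.5 mm) so that its front edge is level with the red marks; exactly three beads are in the bowl and the other three in the tray; the stick stands in its holder, let go (value of joint slide between 0.0405 and 0.0495 m and velocity of joint slide between -0.01 and 0.01 m/s and contact force between the fingers and slide above 3 N and contact force between stick and slide below 0.1 N and ((height (world z) of each of bead_0, bead_1, bead_2 below 0.066 m and height (world z) of each of bead_3, bead_4, bead_5 above 0.096 m) or (height (world z) of each of bead_0, bead_1, bead_3 below 0.066 m and height (world z) of each of bead_2, bead_4, bead_5 above 0.096 m) or (height (world z) of each of bead_0, bead_1, bead_4 below 0.066 m and height (world z) of each of bead_2, bead_3, bead_5 above 0.096 m) or (height (world z) of each of bead_0, bead_1, bead_5 below 0.066 m and height (world z) of each of bead_2, bead_3, bead_4 above 0.096 m) or (height (world z) of each of bead_0, bead_2, bead_3 below 0.066 m and height (world z) of each of bead_1, bead_4, bead_5 above 0.096 m) or (height (world z) of each of bead_0, bead_2, bead_4 below 0.066 m and height (world z) of each of bead_1, bead_3, bead_5 above 0.096 m) or (height (world z) of each of bead_0, bead_2, bead_5 below 0.066 m and height (world z) of each of bead_1, bead_3, bead_4 above 0.096 m) or (height (world z) of each of bead_0, bead_3, bead_4 below 0.066 m and height (world z) of each of bead_1, bead_2, bead_5 above 0.096 m) or (height (world z) of each of bead_0, bead_3, bead_5 below 0.066 m and height (world z) of each of bead_1, bead_2, bead_4 above 0.096 m) or (height (world z) of each of bead_0, bead_4, bead_5 below 0.066 m and height (world z) of each of bead_1, bead_2, bead_3 above 0.096 m) or (height (world z) of each of bead_0, bead_4, bead_5 above 0.096 m and height (world z) of each of bead_1, bead_2, bead_3 below 0.066 m) or (height (world z) of each of bead_0, bead_3, bead_5 above 0.096 m and height (world z) of each of bead_1, bead_2, bead_4 below 0.066 m) or (height (world z) of each of bead_0, bead_3, bead_4 above 0.096 m and height (world z) of each of bead_1, bead_2, bead_5 below 0.066 m) or (height (world z) of each of bead_0, bead_2, bead_5 above 0.096 m and height (world z) of each of bead_1, bead_3, bead_4 below 0.066 m) or (height (world z) of each of bead_0, bead_2, bead_4 above 0.096 m and height (world z) of each of bead_1, bead_3, bead_5 below 0.066 m) or (height (world z) of each of bead_0, bead_2, bead_3 above 0.096 m and height (world z) of each of bead_1, bead_4, bead_5 below 0.066 m) or (height (world z) of each of bead_0, bead_1, bead_5 above 0.096 m and height (world z) of each of bead_2, bead_3, bead_4 below 0.066 m) or (height (world z) of each of bead_0, bead_1, bead_4 above 0.096 m and height (world z) of each of bead_2, bead_3, bead_5 below 0.066 m) or (height (world z) of each of bead_0, bead_1, bead_3 above 0.096 m and height (world z) of each of bead_2, bead_4, bead_5 below 0.066 m) or (height (world z) of each of bead_0, bead_1, bead_2 above 0.096 m and height (world z) of each of bead_3, bead_4, bead_5 below 0.066 m)) and ((horizontal distance between bead_0 and bowl below 0.046 m and z of bead_0 in the frame of bowl below 0.04 m) or (height (world z) of bead_0 above 0.096 m and x of bead_0 in the frame of tray_floor between -0.0375 and 0.0435 m)) and ((horizontal distance between bead_1 and bowl below 0.046 m and z of bead_1 in the frame of bowl below 0.04 m) or (height (world z) of bead_1 above 0.096 m and x of bead_1 in the frame of tray_floor between -0.0375 and 0.0435 m)) and ((horizontal distance between bead_2 and bowl below 0.046 m and z of bead_2 in the frame of bowl below 0.04 m) or (height (world z) of bead_2 above 0.096 m and x of bead_2 in the frame of tray_floor between -0.0375 and 0.0435 m)) and ((horizontal distance between bead_3 and bowl below 0.046 m and z of bead_3 in the frame of bowl below 0.04 m) or (height (world z) of bead_3 above 0.096 m and x of bead_3 in the frame of tray_floor between -0.0375 and 0.0435 m)) and ((horizontal distance between bead_4 and bowl below 0.046 m and z of bead_4 in the frame of bowl below 0.04 m) or (height (world z) of bead_4 above 0.096 m and x of bead_4 in the frame of tray_floor between -0.0375 and 0.0435 m)) and ((horizontal distance between bead_5 and bowl below 0.046 m and z of bead_5 in the frame of bowl below 0.04 m) or (height (world z) of bead_5 above 0.096 m and x of bead_5 in the frame of tray_floor between -0.0375 and 0.0435 m)) and horizontal distance between stick_tip and stick_holder below 0.012 m and z of stick_tip in the frame of stick_holder below -0.02 m and angle between stick's own z axis and vertical below 0.25 rad and contact force between the fingers and stick below 0.1 N); the arm keeps its last pose, push and grip.
It fails at once if the fingers touch a bead (contact force between the fingers and bead_0 above 0.3 N or contact force between the fingers and bead_1 above 0.3 N or contact force between the fingers and bead_2 above 0.3 N or contact force between the fingers and bead_3 above 0.3 N or contact force between the fingers and bead_4 above 0.3 N or contact force between the fingers and bead_5 above 0.3 N).
It fails at once if a paint bottle or the mug is moved more than 15 mm or tipped (distance of any of paint_white, paint_red, paint_mug from where it was at the start of the episode above 0.015 m or angle between any of paint_white, paint_red, paint_mug's own z axis and vertical above 0.3 rad).
It also fails if it takes over 58 s, if anything falls off the work surface, if the arm or the gripper's body presses on something with over 40 N, if the wrist force passes 120 N, or if a joint passes its speed limit or range.

## Working session

There is one attempt and no reset: what is moved stays moved. The work goes in short steps, Python scripts to look and compute and a shell command to move; the robot and the scene stay as the last step left them, time stands still between calls to the robot, and variables do not carry over. Pictures are saved under pics/ and viewed, and the job is handed in when it is done.

```bash
ls; mkdir -p pics; python3 - <<'E'
from workcell import *
import cv2
for n in ("side","top"):
    im=grab_frame(n); cv2.imwrite(f"pics/{n}0.png",cv2.resize(im[:,:,::-1],None,fx=1.5,fy=1.5,interpolation=cv2.INTER_CUBIC)); cv2.imwrite(f"pics/raw_{n}0.png",im[:,:,::-1])
    print(n,camera_params(n))
print(state())
E
```

```text
pics
side {'fx': 437.55326441063414, 'fy': 437.55326441063414, 'cx': 256.8431103411964, 'cy': 198.01446436562023, 'position': array([ 388.75855826, -857.12797373,  802.231099  ]), 'attitude': array([49.72035999, -1.06622075, -8.43155801])}
top {'fx': 365.473679101149, 'fy': 365.473679101149, 'cx': 259.2581864685996, 'cy': 189.16892672648794, 'position': array([ 278.47357445,  -18.2850154 , 1172.79314792]), 'attitude': array([ 12.11066371,  -0.12119627, -89.39864991])}
{'time_s': 0.1, 'qpos': array([ 6.93276983e+01,  1.83465671e+01,  8.96979416e+01, -1.28548082e-03,
        7.20420522e+01, -1.14603435e+00]), 'qvel': array([ 0.02303222,  0.00325976, -0.13038936, -0.06949446,  0.02421467,
       -0.00072474]), 'effort': array([ 3.58045627e-04, -4.13334632e+01, -2.32510900e+01,  7.27578322e-02,
        4.22143936e-02, -5.31575756e-05]), 'ee_pos': array([192.04262421, 541.52557568, 213.2284729 ]), 'ee_rot': array([ -90.33706097,   89.91343045, -109.86293101]), 'force': array([0.86321946, 1.10896558, 0.46347957]), 'torque': array([-0.00858712, -0.01326788, -0.04185655]), 'gripper_width': 91.33060366319764}
```

View pics/side0.png

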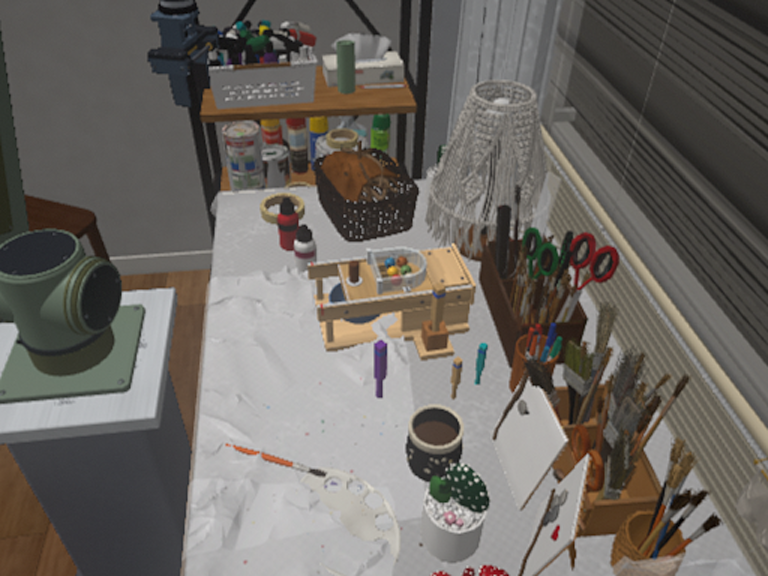

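View pics/top0.png

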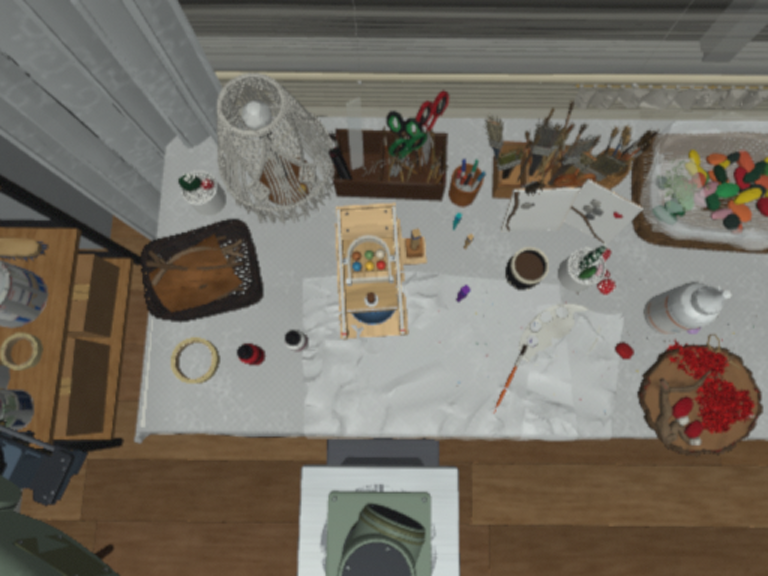

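```bash
python3 - <<'E'
import cv2
a=cv2.imread("pics/raw_side0.png")[155:275,195:345]
b=cv2.imread("pics/raw_top0.png")[130:235,215:335]
cv2.imwrite("pics/c_side0.png",cv2.resize(a,None,fx=5,fy=5,interpolation=cv2.INTER_CUBIC)[:600,:800])
cv2.imwrite("pics/c_top0.png",cv2.resize(b,None,fx=5,fy=5,interpolation=cv2.INTER_CUBIC))
E
```

```text
(no output)
```

View pics/c_side0.png

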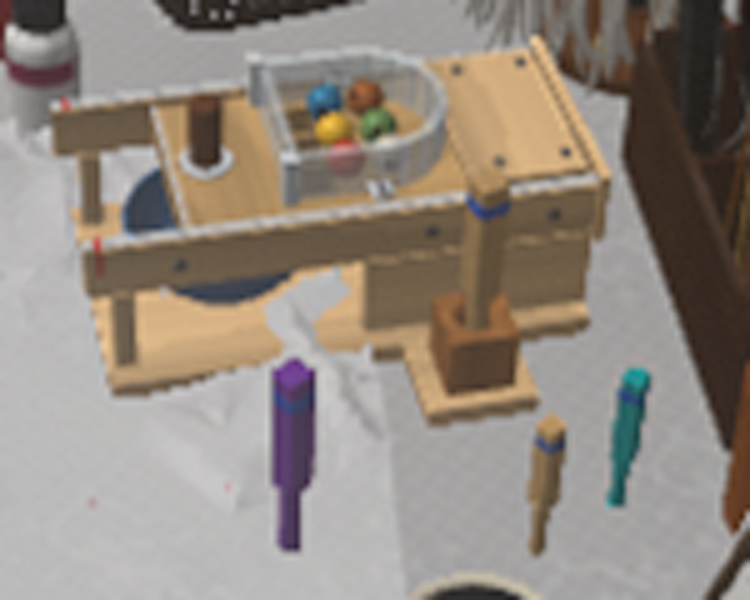

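View pics/c_top0.png

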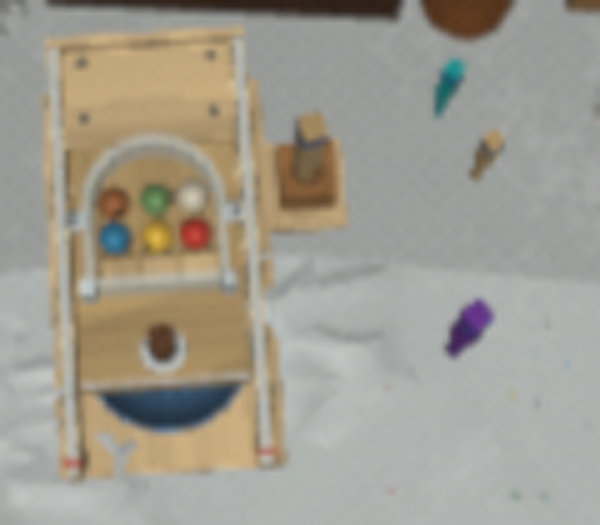

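```bash
cat > h.py <<'E'
import numpy as np, cv2
from scipy.spatial.transform import Rotation as R
from workcell import *
def cam(n):
    c=camera_params(n); return c, R.from_euler('xyz',c['attitude'],degrees=True).as_matrix()
def proj(n,P):
    c,M=cam(n); q=(np.atleast_2d(P)-c['position'])@M
    return np.c_[c['cx']+c['fx']*q[:,0]/-q[:,2], c['cy']-c['fy']*q[:,1]/-q[:,2]]
def ray(n,uv):
    c,M=cam(n); d=M@np.array([(uv[0]-c['cx'])/c['fx'],-(uv[1]-c['cy'])/c['fy'],-1]); return c['position'],d/np.linalg.norm(d)
def plane(n,uv,z):
    o,d=ray(n,uv); return o+d*(z-o[2])/d[2]
def tri(uvs,uvt):
    A=np.zeros((3,3));b=np.zeros(3);rs=[ray('side',uvs),ray('top',uvt)]
    for o,d in rs:
        Q=np.eye(3)-np.outer(d,d);A+=Q;b+=Q@o
    p=np.linalg.solve(A,b); return p,[np.linalg.norm((np.eye(3)-np.outer(d,d))@(p-o)) for o,d in rs]
S=lambda x,y:(195+(x+.5)/5-.5,155+(y+.5)/5-.5)
T=lambda x,y:(215+(x+.5)/5-.5,130+(y+.5)/5-.5)
def grab(tag,side=(195,155,150,120),top=(215,130,120,105),which=("side","top"),f=5):
    out={}
    for n in which:
        im=grab_frame(n)[:,:,::-1].copy(); out[n]=im; cv2.imwrite(f"pics/raw_{n}{tag}.png",im)
        x,y,w,h=side if n=="side" else top
        cv2.imwrite(f"pics/c_{n}{tag}.png",cv2.resize(im[y:y+h,x:x+w],None,fx=f,fy=f,interpolation=cv2.INTER_CUBIC))
    return out
E
python3 - <<'E'
from h import *
np.set_printoptions(precision=1,suppress=True)
ml=(S(66,104),T(70,464)); mr=(S(98,245),T(267,455))
for a,z in ((ml,97),(mr,97),((S(205,97),T(161,328)),132),((S(487,180),T(313,122)),139)):
    print(tri(*a),plane('side',a[0],z),plane('top',a[1],z))
B=dict(red=(S(346,157),T(195,234)),yel=(S(334,128),T(157,237)),blu=(S(325,99),T(115,239)),cream=(S(390,152),T(191,197)),grn=(S(378,124),T(156,200)),brn=(S(364,96),T(113,203)))
for k,a in B.items(): print(k,tri(*a),plane('side',a[0],102),plane('top',a[1],102))
# tray front wall posts top 124; front edge line
for n,a,z in (('top',T(88,289),124),('top',T(229,282),124),('side',S(291,157),124),('side',S(255,60),124)): print(n,plane(n,a,z))
# rails back top, z97
for n,a in (('top',T(54,40)),('top',T(240,35))): print(n,plane(n,a,97))
E
```

```text
(array([408.2,  71.3,  97.5]), [np.float64(0.29614370698315806), np.float64(0.29614370698322634)]) [408.5  72.1  97. ] [408.   71.3  97. ]
(array([415.7, -44.9,  97.9]), [np.float64(1.2434373192210308), np.float64(1.2434373192210184)]) [417.  -43.6  97. ] [414.6 -45.   97. ]
(array([479.7,  17.5, 137. ]), [np.float64(2.8073606727465275), np.float64(2.807360672746603)]) [477.5  23.2 132. ] [483.5  17.8 132. ]
(array([604.6, -69.9, 141.1]), [np.float64(1.7587872752740432), np.float64(1.758787275274132)]) [603.5 -68.  139. ] [607.2 -70.  139. ]
red (array([546.7,  -0.7, 105.2]), [np.float64(0.0323604010484891), np.float64(0.03236040104862575)]) [547.5   3.3 102. ] [547.5  -0.6 102. ]
yel (array([544.2,  22.1, 106.6]), [np.float64(0.07241899272947441), np.float64(0.07241899272959873)]) [545.1  27.9 102. ] [545.4  22.3 102. ]
blu (array([543. ,  47.3, 106.4]), [np.float64(0.2387027600459386), np.float64(0.23870276004578836)]) [544.2  53.1 102. ] [543.8  47.6 102. ]
cream (array([570. ,   2.1, 104. ]), [np.float64(0.010031345356954807), np.float64(0.010031345356803351)]) [570.6   4.5 102. ] [570.6   2.1 102. ]
grn (array([567.4,  23.1, 106.2]), [np.float64(0.01028926391915593), np.float64(0.010289263919232777)]) [568.4  28.4 102. ] [568.5  23.3 102. ]
brn (array([564.9,  49.1, 105.3]), [np.float64(0.5253628862382205), np.float64(0.5253628862385408)]) [565.2  53.2 102. ] [566.3  49.3 102. ]
top [508.   61.4 124. ]
top [513.1 -21.4 124. ]
side [515.4 -20.4 124. ]
side [508.1  62.3 124. ]
top [671.9  88.7  97. ]
top [676.5 -26.8  97. ]
```

```bash
python3 - <<'E'
from h import *
np.set_printoptions(precision=1,suppress=True)
s=1.5
for k,a,b in (('white cap',(304,232),(295,336)),('red cap',(288,203),(247,352)),('lamp top ctr',(505,95),(252,100)),('lamp low near',(440,215),(300,215)),('green scissor',(530,235),(396,122)),('red scissor',(583,240),(442,97)),('black tool',(503,210),(345,160)),('mug',(437,420),(528,265)),('pencup',(540,345),(468,175))):
    print(k,tri((a[0]/s,a[1]/s),(b[0]/s,b[1]/s)))
print(plane('top',T(307,178),51), plane('side',S(473,318),51))
import cv2
for n,c in (('side',(270,185,50,60)),('top',(262,145,35,35))):
    im=cv2.imread(f'pics/raw_{n}0.png');x,y,w,h=c
    cv2.imwrite(f'pics/z_{n}.png',cv2.resize(im[y:y+h,x:x+w],None,fx=10,fy=10,interpolation=cv2.INTER_CUBIC))
st=state(); print(R.from_euler('xyz',st['ee_rot'],degrees=True).as_matrix())
M=np.array
def D(x,y,z=0):
    t=np.radians(3.7); return M([561.4+np.cos(t)*x-np.sin(t)*y,22.9+np.sin(t)*x+np.cos(t)*y,z])
for n in('top','side'):
    im=cv2.imread(f'pics/raw_{n}0.png'); im=cv2.resize(im,None,fx=5,fy=5,interpolation=cv2.INTER_CUBIC)
    pts=[D(-150,57.5,97),D(-150,-57.5,97),D(109,57.5,97),D(109,-57.5,97),D(-45,37.5,122),D(-45,-37.5,122),D(36,0,122),D(-80,0,132),D(-33,-25,92),D(-33,0,92),D(-33,25,92),M([604.6,-69.9,139]),M([604.6,-69.9,51])]
    for p in proj(n,pts): cv2.drawMarker(im,tuple(int(v) for v in (p+.5)*5-.5),(255,0,255),0,10,1)
    x,y,w,h=(195,155,150,120) if n=='side' else (215,130,120,105)
    cv2.imwrite(f'pics/o_{n}.png',im[y*5:(y+h)*5,x*5:(x+w)*5])
E
```

```text
white cap (array([401. , 164.6, 100.7]), [np.float64(0.8386424317333151), np.float64(0.8386424317333468)])
red cap (array([371.6, 254.8, 109. ]), [np.float64(2.7271079726875427), np.float64(2.7271079726875924)])
lamp top ctr (array([773.5, 217.3, 328.3]), [np.float64(2.1629841651449686), np.float64(2.162984165145079)])
lamp low near (array([651.8, 163.3, 117.2]), [np.float64(6.175707117184827), np.float64(6.175707117184675)])
green scissor (array([779.6, -27.4, 206.4]), [np.float64(21.871040083854567), np.float64(21.87104008385441)])
red scissor (array([ 818.6, -111.5,  247.8]), [np.float64(13.007399024164354), np.float64(13.007399024164362)])
black tool (array([740.8,  69.5, 181.9]), [np.float64(4.342819588874543), np.float64(4.3428195888744625)])
mug (array([ 554.1, -299.8,   94.7]), [np.float64(2.2033063557846693), np.float64(2.203306355784806)])
pencup (array([ 742.6, -181.1,   99.8]), [np.float64(0.4680678060394492), np.float64(0.46806780603955284)])
[597.8 -70.6  51. ] [602.1 -70.3  51. ]
[[-0.   0.3  0.9]
 [-0.   0.9 -0.3]
 [-1.  -0.  -0. ]]
```

View pics/o_side.png

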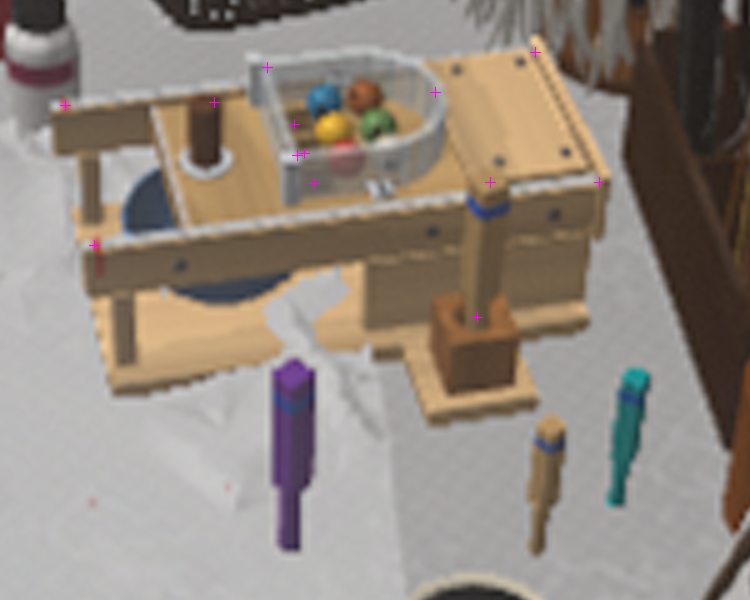

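View pics/o_top.png

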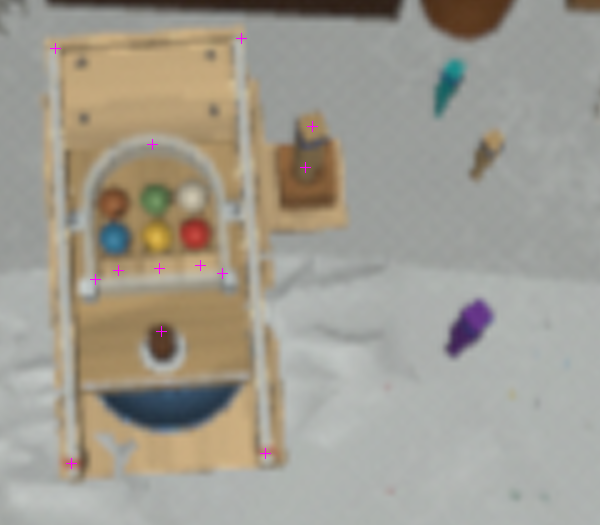

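View pics/z_top.png

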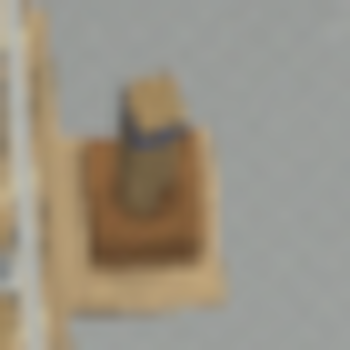

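View pics/z_side.png

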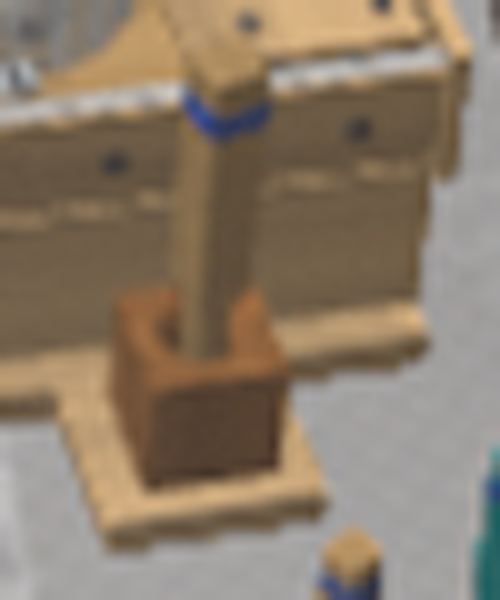

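```bash
cat >> h.py <<'E'
np.set_printoptions(precision=1,suppress=True)
def D(x,y,z=0):
    t=np.radians(3.7); return np.array([561.4+np.cos(t)*x-np.sin(t)*y,22.9+np.sin(t)*x+np.cos(t)*y,z])
def tool(): 
    s=state(); return s['ee_pos'],R.from_euler('xyz',s['ee_rot'],degrees=True).as_matrix(),s
def target(a):
    c,s=np.cos(np.radians(a)),np.sin(np.radians(a)); return np.array([[0,c,s],[0,s,-c],[-1,0,0]])
def delta(P,a=8):
    p,M,s=tool(); d=M.T@(np.array(P)-p); r=R.from_matrix(M.T@target(a)).as_rotvec(degrees=True)
    print('tool delta',d,'rot',r,'len',np.linalg.norm(d),'| pos',p,'yaw',np.degrees(np.arctan2(M[1,1],M[0,1])),'w',s['gripper_width'],'F',s['force'],'t',s['time_s'])
E
python3 -c "
from h import *
delta((604,-69.5,214))"
echo "candidates (side raw px): holder stick (292,204), purple (253,245), turquoise (321,241), small wooden (304,252) -> holder stick"
```

```text
tool delta [  -0.1 -438.2  592.5] rot [62.5  0.   0.1] len 736.9272208693374 | pos [192.  541.5 213.2] yaw 70.47413034686741 w 91.33060366319764 F [0.9 1.1 0.5] t 0.1
candidates (side raw px): holder stick (292,204), purple (253,245), turquoise (321,241), small wooden (304,252) -> holder stick
```

```bash
python3 -m handwheel '{"gripper":[0,0,0,0,0],"offset":[[0,-20,28],[0,-44,59],[0,-66,90],[0,-88,121],[0,-112,152]],"rot":[[6,0,0],[12,0,0],[18,0,0],[24,0,0],[30,0,0]]}'; python3 -c "
from h import *
delta((604,-69.5,214))"
```

```text
time_s: 0.52
ee_pos: [298.5, 384.1, 213.6]
ee_rot: [-65.6, 90.0, -115.3]
force: [0.5, 0.4, -0.0]
gripper_width: 91.2
tool delta [ -0.3 -59.7 543.6] rot [32.2  0.   0. ] len 546.8632490389799 | pos [298.5 384.1 213.6] yaw 40.22587292686634 w 91.19435485812448 F [ 0.5  0.4 -0. ] t 0.5167
```

```bash
python3 -m handwheel '{"gripper":[0,0,0,0,0],"offset":[[0,-4,40],[0,-9,80],[0,-13,120],[0,-18,160],[0,-22,200]],"rot":[[6,0,0],[12,0,0],[18,0,0],[24,0,0],[30,0,0]]}'; python3 -c "
from h import *
delta((604,-69.5,214))"
```

```text
time_s: 0.93
ee_pos: [411.4, 217.2, 213.8]
ee_rot: [-85.5, 90.0, -165.3]
force: [0.1, 0.9, 0.3]
gripper_width: 91.2
tool delta [ -0.2 138.8 316.2] rot [2.2 0.  0. ] len 345.36764026836084 | pos [411.4 217.2 213.8] yaw 10.187546143746683 w 91.16818253396121 F [0.1 0.9 0.3] t 0.9333
```

```bash
python3 -m handwheel '{"gripper":[0,0,0,0,0],"offset":[[0,16,36],[0,32,73],[0,48,109],[0,64,146],[0,80,182]],"rot":[[2,0,0],[2,0,0],[2,0,0],[2,0,0],[2,0,0]]}'; python3 -c "
from h import *
delta((604,-69.5,214))"
```

```text
time_s: 1.35
ee_pos: [523.3, 52.7, 213.7]
ee_rot: [-110.4, 90.0, 168.1]
force: [-0.0, 0.6, 0.2]
gripper_width: 91.1
tool delta [ -0.4  61.8 132.7] rot [ 0.4 -0.   0. ] len 146.43031260769396 | pos [523.3  52.7 213.7] yaw 8.447320829579008 w 91.0882748474873 F [-0.   0.6  0.2] t 1.35
```

```bash
python3 -m handwheel '{"gripper":[0,0,0,0,0],"offset":[[0,16,34],[0,32,68],[0,48,102],[0,62,132.5],[0,62,132.5]],"rot":[[0,0,0],[0,0,0],[0,0,0],[0,0,0],[0,0,0]]}'; python3 - <<'E'
from h import *
grab('1')
delta((604,-69.5,214))
E
```

```text
time_s: 1.77
ee_pos: [606.4, -72.4, 212.7]
ee_rot: [14.9, 89.8, -66.9]
force: [0.7, 0.4, 0.5]
gripper_width: 91.0
tool delta [-1.1  0.2  1.6] rot [ 0.3 -0.1  0.1] len 1.936997136102919 | pos [603.5 -68.  212.9] yaw 8.348876864599275 w 91.59757226822144 F [-0.7  0.6  0.7] t 1.8667
```

View pics/c_side1.png

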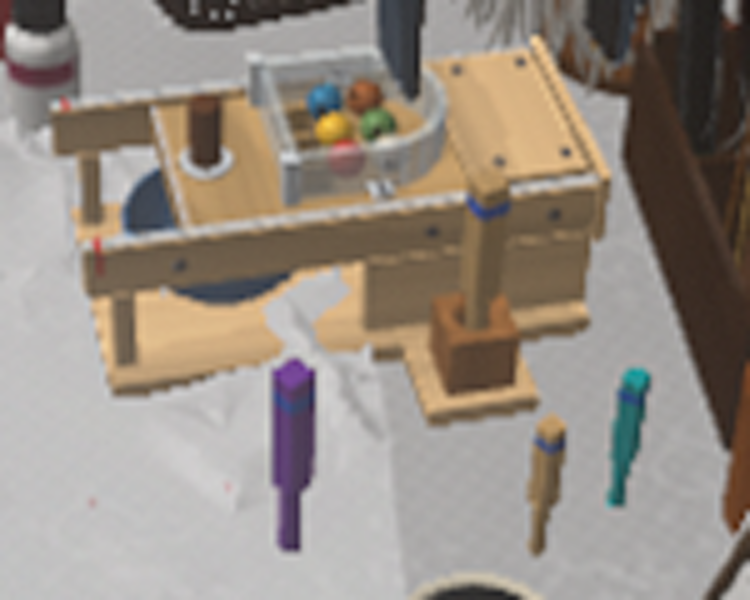

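```bash
python3 -m handwheel '{"gripper":[0,0,0,0,0],"offset":[[40,0,0],[80,0,0],[110,0,0],[124,0,0],[124,0,0]],"rot":[[0,0,0],[0,0,0],[0,0,0],[0,0,0],[0,0,0]]}'; python3 - <<'E'
from h import *
grab('2')
delta((604,-69.5,90))
E
```

```text
time_s: 2.28
ee_pos: [599.8, -65.2, 86.0]
ee_rot: [-108.9, 89.5, 169.7]
force: [-0.3, -0.3, -0.8]
gripper_width: 91.0
tool delta [0.3 0.1 3.5] rot [ 0.5 -0.   0. ] len 3.5560784947173514 | pos [603.3 -66.   90.3] yaw 8.545529448399806 w 91.54144427480787 F [0.8 0.7 0.8] t 2.3833
```

View pics/c_side2.png

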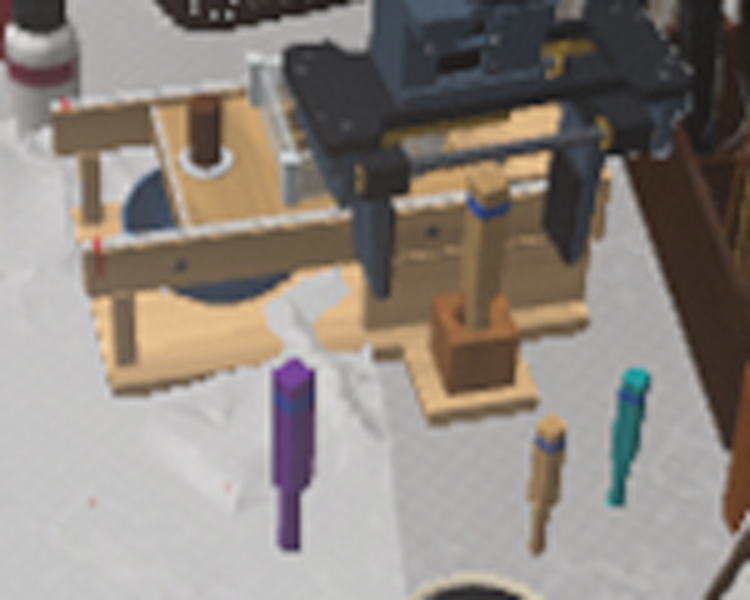

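View pics/c_top2.png

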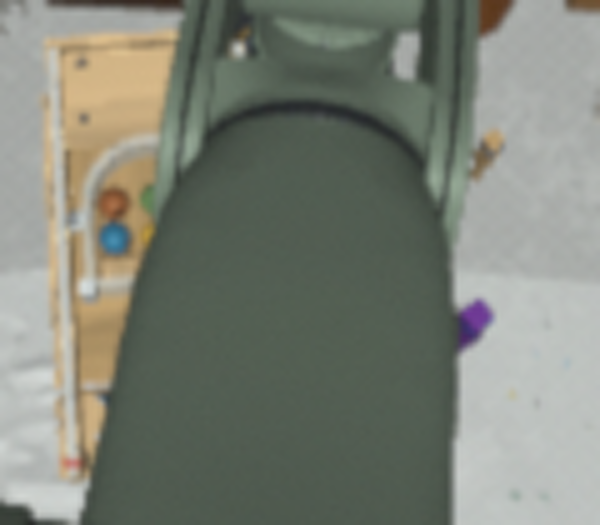

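```bash
python3 -m handwheel '{"gripper":[0.3,0.7,1,1,1],"offset":[[0,0,3.5],[0,0,3.5],[0,0,3.5],[0,0,3.5],[0,0,3.5]],"rot":[[0,0,0],[0,0,0],[0,0,0],[0,0,0],[0,0,0]]}' 25;python3 -m handwheel '{"gripper":[1,1,1,1,1],"offset":[[0,0,0],[0,0,0],[0,0,0],[0,0,0],[0,0,0]],"rot":[[0,0,0],[0,0,0],[0,0,0],[0,0,0],[0,0,0]]}';  python3 - <<'E'
from h import *
grab('3',which=('side',))
delta((604,-69.5,90))
E
```

```text
time_s: 2.8
ee_pos: [604.5, -70.7, 90.6]
ee_rot: [81.1, 89.9, -0.5]
force: [-0.4, 0.1, -0.1]
gripper_width: 60.9
time_s: 3.22
ee_pos: [604.2, -70.6, 89.9]
ee_rot: [-143.7, 90.0, 134.8]
force: [0.1, 0.8, -0.1]
gripper_width: 27.5
tool delta [-0.1 -0.  -1.1] rot [ 0.5 -0.   0. ] len 1.1549387975523278 | pos [604.2 -70.6  89.9] yaw 8.471318443508224 w 23.489704973012625 F [ 0.2  0.7 -0.1] t 3.2667
```

View pics/c_side3.png

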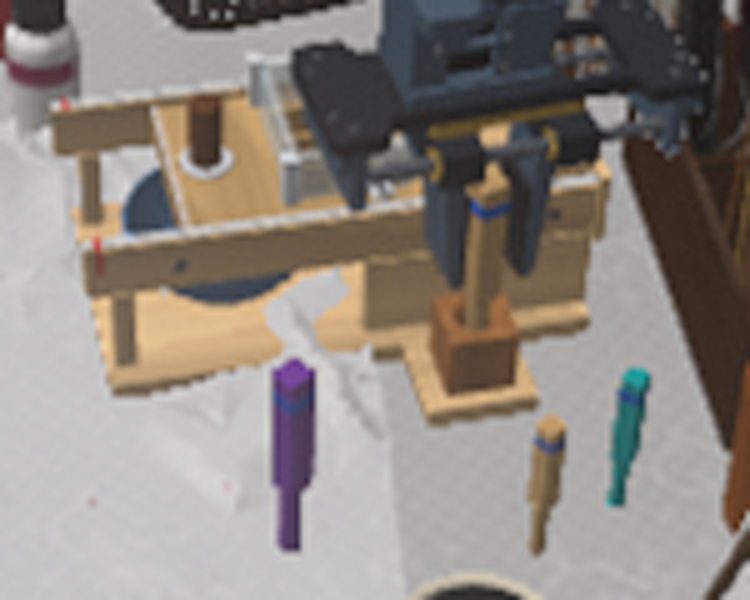

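```bash
python3 -m handwheel '{"gripper":[1,1,1,1],"offset":[[0,0,0],[0,0,0],[0,0,0],[0,0,0]],"rot":[[0,0,0],[0,0,0],[0,0,0],[0,0,0]]}';  python3 - <<'E'
from h import *
im=grab('4',which=('side',),side=(270,170,40,60),f=10)
delta((604,-69.5,90))
E
```

```text
time_s: 3.6
ee_pos: [604.4, -70.7, 90.0]
ee_rot: [82.3, 90.0, 0.8]
force: [0.9, -0.3, -0.1]
gripper_width: 15.7
tool delta [-0.1 -0.2 -1.2] rot [ 0.5  0.  -0. ] len 1.2299783253947725 | pos [604.3 -70.7  89.9] yaw 8.47241772374445 w 15.691519015916082 F [ 1.1 -0.1 -0.2] t 3.65
```

View pics/c_side4.png

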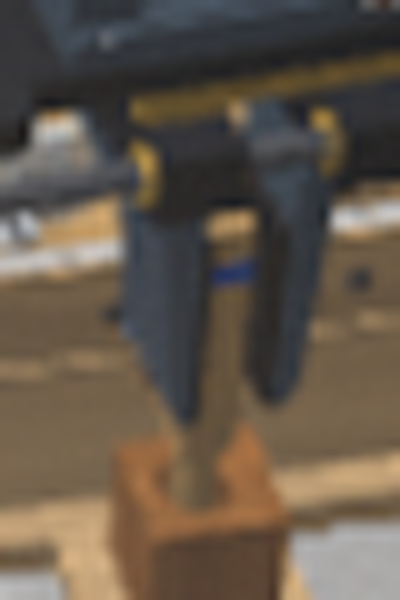

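```bash
python3 -m handwheel '{"gripper":[1,1,1,1,1],"offset":[[-20,0,0],[-55,0,0],[-95,0,0],[-127,0,0],[-127,0,0]],"rot":[[0,0,0],[0,0,0],[2,0,0],[4.8,0,0],[4.8,0,0]]}';  python3 - <<'E'
from h import *
im=grab('5',which=('side',))
delta(D(26.5,0,217),3.7)
E
```

```text
time_s: 4.07
ee_pos: [607.9, -71.1, 224.8]
ee_rot: [79.6, 89.2, -6.8]
force: [1.1, 0.4, 0.8]
gripper_width: 15.8
tool delta [  4.  -12.3 -96.5] rot [-0.   0.1 -0.5] len 97.32527271714052 | pos [606.2 -70.9 221.2] yaw 3.6765431739589376 w 15.795755915835958 F [-0.7  0.4 -0.7] t 4.1167
```

View pics/c_side5.png

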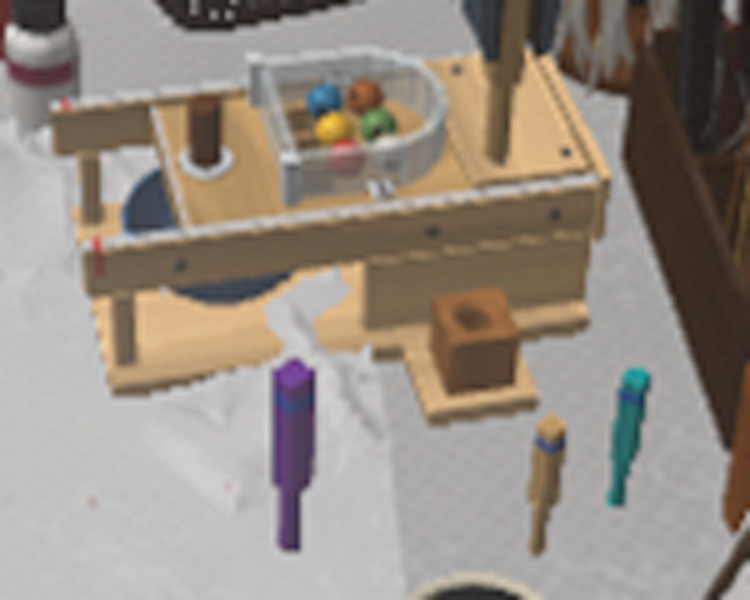

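```bash
python3 -m handwheel '{"gripper":[1,1,1,1,1],"offset":[[0,-4,-30],[0,-8,-65],[0,-10.5,-90],[0,-10.5,-96],[0,-10.5,-96]],"rot":[[0,0,0],[0,0,0],[0,0,0],[0,0,0],[0,0,0]]}';  python3 - <<'E'
from h import *
im=grab('6',which=('side',))
delta(D(26.5,0,217),3.7)
print(plane('side',S(470,317),51))
p,M,s=tool(); q=p-[0,0,71]; print(q, (proj('side',q)[0]-[195,155]+.5)*5-.5)
E
```

```text
time_s: 4.53
ee_pos: [586.6, 25.9, 215.6]
ee_rot: [-93.5, 89.9, -179.7]
force: [-0.3, -0.2, -0.6]
gripper_width: 16.0
tool delta [-1.1  0.8  0.1] rot [0.1 0.  0.1] len 1.3808194005095342 | pos [587.1  24.6 215.9] yaw 3.780718888748285 w 15.956197274210375 F [-0.1  0.1 -0.1] t 4.5833
[600.7 -69.4  51. ]
[587.1  24.6 144.9] [418.6  59.2]
```

View pics/c_side6.png

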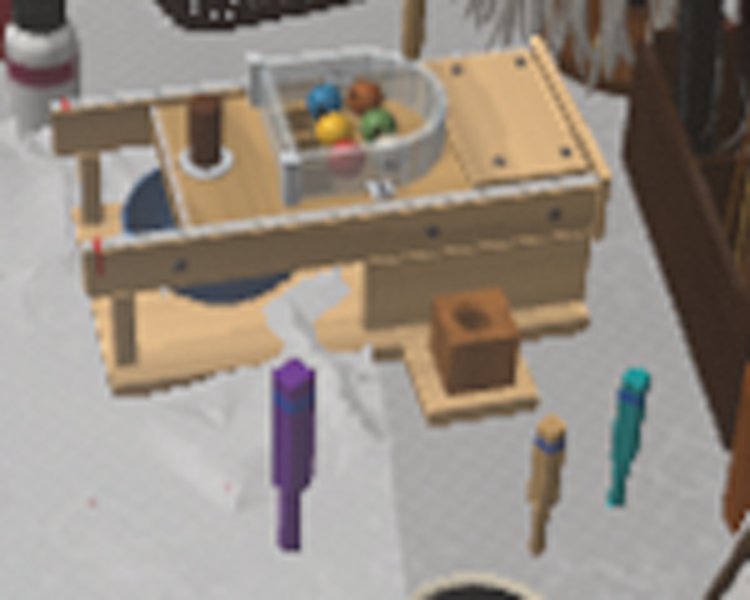

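```bash
python3 -m handwheel '{"gripper":[1,1,1],"offset":[[15,2,0],[30,2,0],[30,2,0]],"rot":[[0,0,0],[0,0,0],[0,0,0]]}';  python3 - <<'E'
from h import *
im=grab('7',side=(240,155,60,50),f=12)
delta(D(26.5,0,217),3.7)
p,M,s=tool(); q=p-[0,0,71]; print(q, (proj('side',q)[0]-[240,155]+.5)*12-.5)
E
```

```text
time_s: 4.83
ee_pos: [587.8, 23.0, 183.5]
ee_rot: [-86.2, 89.6, -172.6]
force: [-1.6, -0.0, -1.0]
gripper_width: 16.0
tool delta [-30.8  -1.5  -1.3] rot [-0.1  0.   0.1] len 30.82564775811932 | pos [589.4  23.4 186.2] yaw 3.5994170031821593 w 15.726895291821897 F [ 0.9 -0.6  0. ] t 4.9333
[589.4  23.4 115.2] [470.  256.7]
```

View pics/c_side7.png

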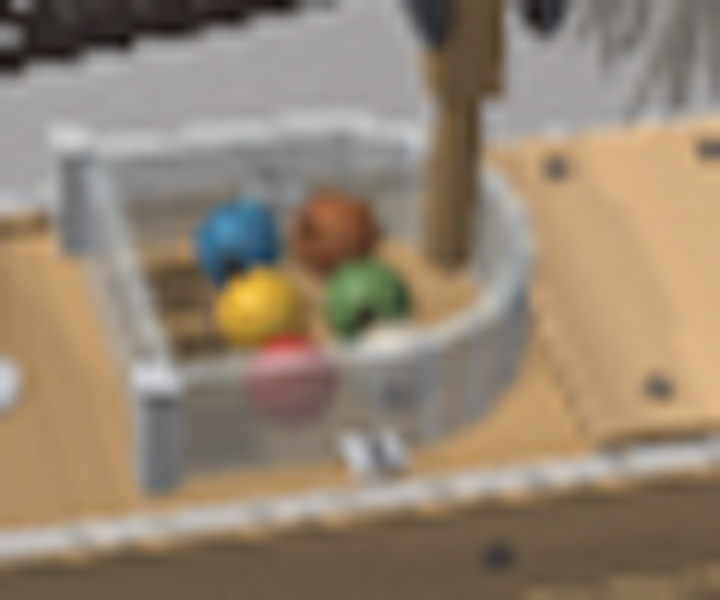

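```bash
python3 -c "
import cv2
im=cv2.imread('pics/raw_top7.png');cv2.imwrite('pics/c_top7b.png',cv2.resize(im[110:240,190:340],None,fx=4,fy=4))"
```

```text
(no output)
```

View pics/c_top7b.png

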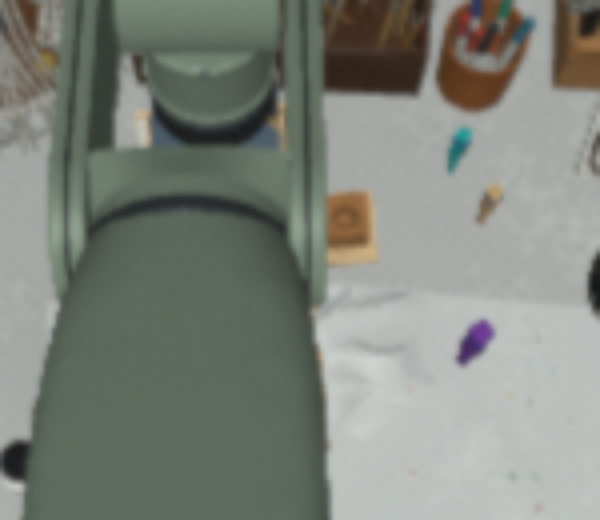

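```bash
cat >> h.py <<'E'
def tray(P):
    t=np.radians(3.7); d=np.array(P)[:2]-D(-7.5,0)[:2]; return np.array([np.cos(t)*d[0]+np.sin(t)*d[1],-np.sin(t)*d[0]+np.cos(t)*d[1]])
def V(x,y,f=12,o=(240,155)): return (o[0]+(x+.5)/f-.5,o[1]+(y+.5)/f-.5)
E
python3 - <<'E'
from h import *
print('tip',tray(plane('side',V(447,262),115.5)))
for k,c in dict(blu=(240,240),brn=(336,232),yel=(260,308),grn=(368,302),red=(292,380),cream=(390,365)).items(): print(k,tray(plane('side',V(*c),102)))
for k,c in dict(pl=(200,250)).items(): pass
print('frontwall base/rim posts', tray(plane('side',V(155,378),124)),tray(plane('side',V(72,140),124)))
print('back rim', tray(plane('side',V(530,240),122)))
print('hole top',plane('top',(190+348.5/4-.5,110+218.5/4-.5),51))
E
```

```text
tip [30.  -2.6]
blu [-8.  30.7]
brn [13.5 29.6]
yel [-8.9  6.1]
grn [14.6  3.8]
red [ -7.7 -19.5]
cream [ 14.1 -18.5]
frontwall base/rim posts [-42.  -40.2] [-43.   44.5]
back rim [47.  -6.6]
hole top [601.4 -72.6  51. ]
```

```bash
python3 -m handwheel '{"gripper":[1,1,1,1],"offset":[[0,3,-4],[9,3,-4],[18,3,-4],[18,3,-4]],"rot":[[0,0,0],[0,0,0],[0,0,0],[0,0,0]]}' 40;  python3 - <<'E'
from h import *
im=grab('8',side=(240,155,60,50),f=12,which=('side',))
delta(D(26.5,0,217),3.7)
E
```

```text
time_s: 5.27
ee_pos: [591.5, 28.8, 166.9]
ee_rot: [-94.3, 89.9, 179.4]
force: [-0.9, -0.2, 0.4]
gripper_width: 16.1
tool delta [-49.3  -4.3   3.9] rot [-0.  -0.   0.1] len 49.65758793752272 | pos [591.8  28.8 167.7] yaw 3.6771570939611586 w 15.781268894485647 F [ 0.1 -0.4  0. ] t 5.3167
```

View pics/c_side8.png

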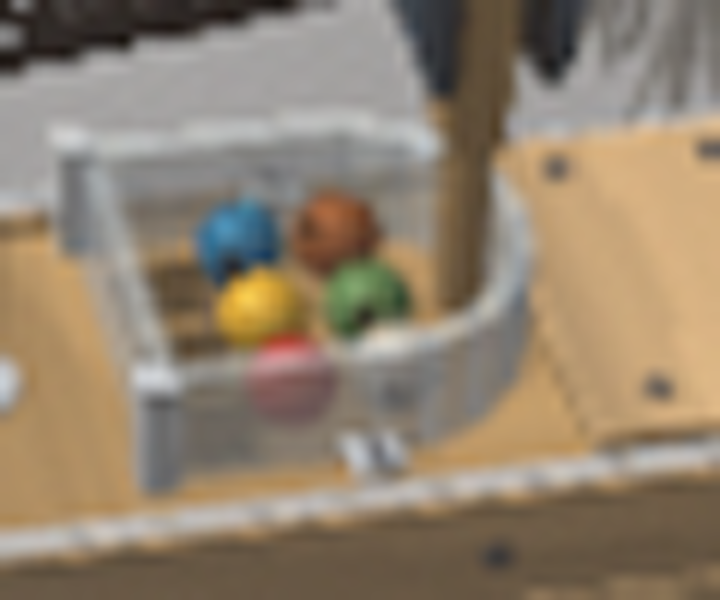

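```bash
python3 -m handwheel '{"gripper":[1,1,1,1,1],"offset":[[0,-4,0],[0,-7,0],[0,-10,0],[0,-12,0],[0,-14,0]],"rot":[[0,0,0],[0,0,0],[0,0,0],[0,0,0],[0,0,0]]}' 40;  python3 - <<'E'
from h import *
im=grab('9',side=(240,155,60,50),f=12,which=('side',))
delta(D(26.5,0,217),3.7)
E
```

```text
time_s: 5.73
ee_pos: [578.2, 27.9, 169.3]
ee_rot: [95.4, 90.0, 9.1]
force: [-0.3, 0.5, -0.1]
gripper_width: 15.6
tool delta [-47.8   9.8   3.9] rot [-0. -0. -0.] len 48.9138977938945 | pos [577.8  27.9 169.2] yaw 3.6752664236377064 w 15.826868192396013 F [-0.7  0.2  0. ] t 5.7833
```

View pics/c_side9.png

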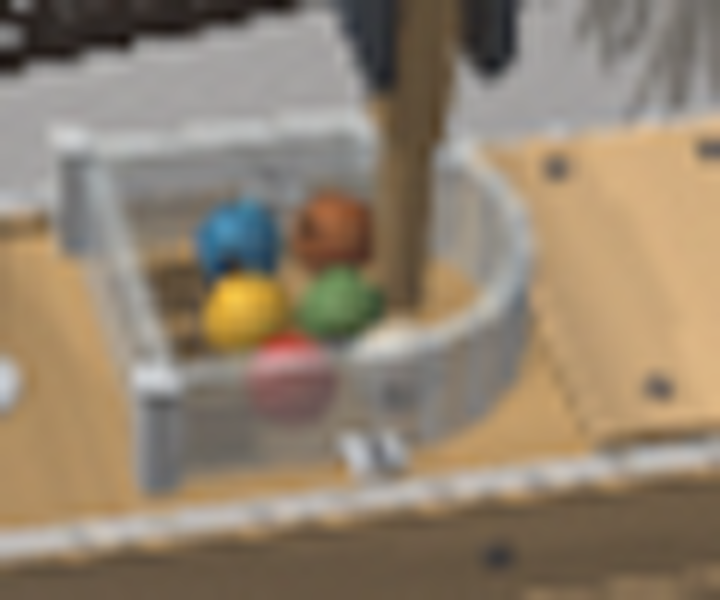

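Working: green and yellow move straight forward. Continue.

```bash
python3 -m handwheel '{"gripper":[1,1,1,1,1],"offset":[[0,-2,0],[0,-4,0],[0,-6,0],[0,-7,0],[0,-7,0]],"rot":[[0,0,0],[0,0,0],[0,0,0],[0,0,0],[0,0,0]]}' 40;  python3 - <<'E'
from h import *
im=grab('10',side=(240,155,60,50),f=12,which=('side',))
delta(D(26.5,0,217),3.7)
E
```

```text
time_s: 6.2
ee_pos: [571.1, 27.5, 168.9]
ee_rot: [-120.6, 90.0, 153.1]
force: [0.7, -0.9, 0.1]
gripper_width: 15.6
tool delta [-48.   16.4   3.9] rot [-0. -0. -0.] len 50.895192334793194 | pos [571.3  27.5 169. ] yaw 3.672343115663359 w 15.518524161724953 F [-1.1  0.2  0.3] t 6.25
```

View pics/c_side10.png

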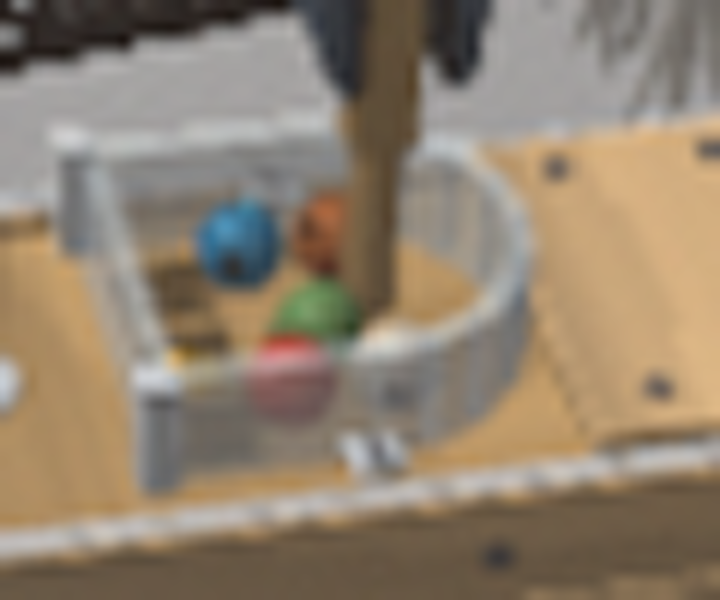

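```bash
python3 - <<'E'
import cv2
im=cv2.imread('pics/raw_side10.png');cv2.imwrite('pics/z10.png',cv2.resize(im[168:196,245:280],None,fx=20,fy=20,interpolation=cv2.INTER_CUBIC))
im=cv2.imread('pics/raw_side0.png');cv2.imwrite('pics/z0.png',cv2.resize(im[168:196,245:280],None,fx=20,fy=20,interpolation=cv2.INTER_CUBIC))
E
```

```text
(no output)
```

View pics/z10.png

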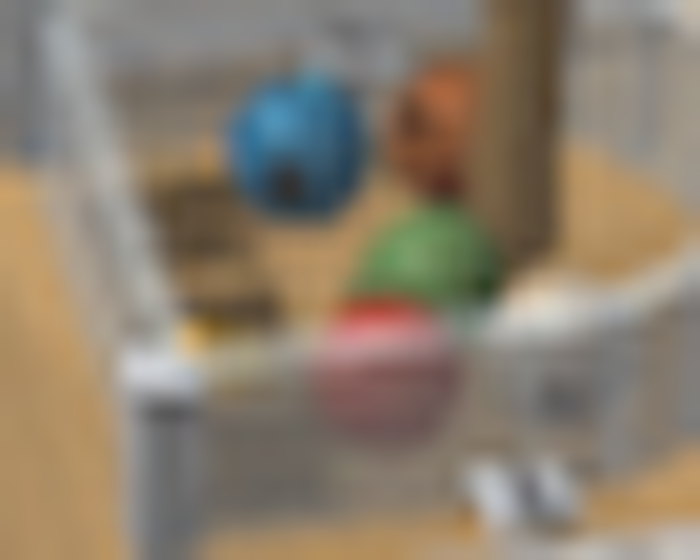

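View pics/z0.png

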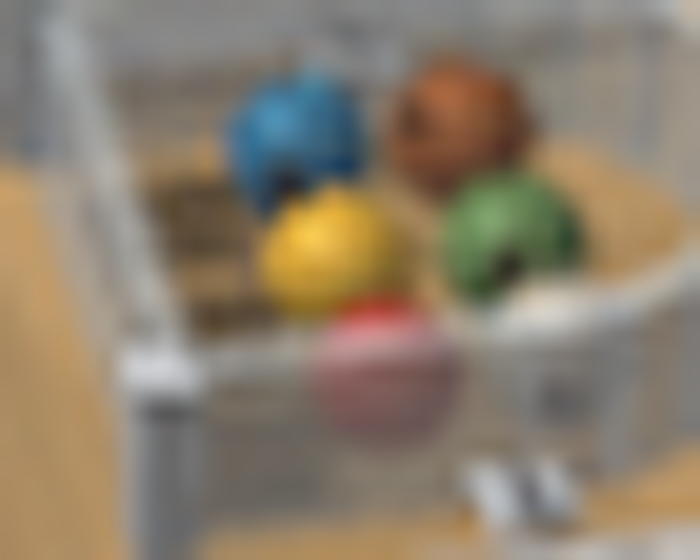

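```bash
python3 -m handwheel '{"gripper":[1,1,1,1,1],"offset":[[0,-2,-4],[0,-5,-8],[0,-8,-12],[0,-8.5,-15],[0,-9,-18]],"rot":[[0,0,0],[0,0,0],[0,0,0],[0,0,0],[0,0,0]]}' 40;  python3 - <<'E'
from h import *
im=grab('11',side=(240,155,60,50),f=12,which=('side',))
delta(D(26.5,0,217),3.7)
E
```

```text
time_s: 6.67
ee_pos: [560.2, 41.8, 168.9]
ee_rot: [-15.3, 89.5, -101.5]
force: [-1.5, -10.7, 0.2]
gripper_width: 16.0
tool delta [-48.1  26.4  19.8] rot [0.1 0.4 0.1] len 58.32369145123868 | pos [560.1  42.2 168.8] yaw 3.8013459172499378 w 16.005008216818887 F [-1.2 -8.2 -0.4] t 6.7167
```

View pics/c_side11.png

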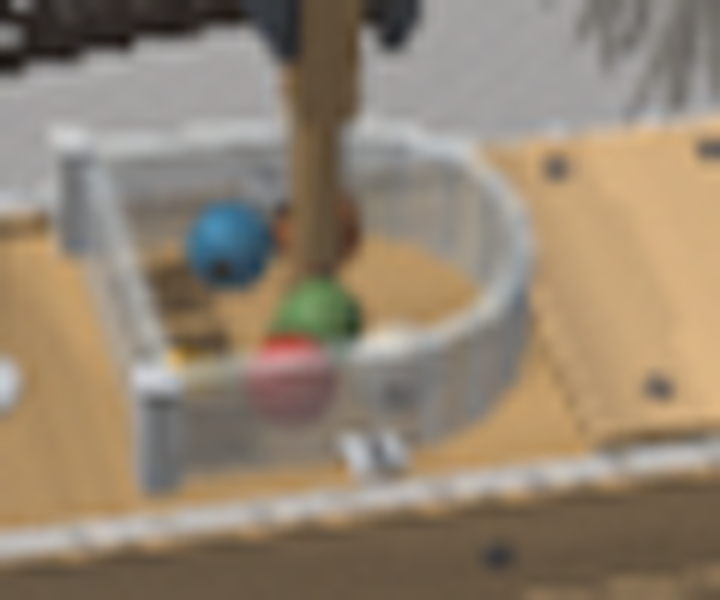

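```bash
python3 -m handwheel '{"gripper":[1,1,1,1,1],"offset":[[0,-1,5],[0,-5,4],[0,-6,0],[0,-7,-2],[0,-8,-3]],"rot":[[0,0,0],[0,0,0],[0,0,0],[0,0,0],[0,0,0]]}' 40;  python3 - <<'E'
from h import *
im=grab('12',side=(240,155,60,50),f=12,which=('side',))
delta(D(26.5,0,217),3.7)
E
```

```text
time_s: 7.13
ee_pos: [552.4, 45.2, 168.8]
ee_rot: [-12.1, 89.6, -98.3]
force: [0.7, -9.9, -0.6]
gripper_width: 15.9
tool delta [-48.   34.   23.1] rot [0.1 0.3 0.1] len 63.216920032914416 | pos [552.4  45.2 168.9] yaw 3.79352829311621 w 15.772951587719765 F [-1.2 -8.4 -0.2] t 7.1833
```

View pics/c_side12.png

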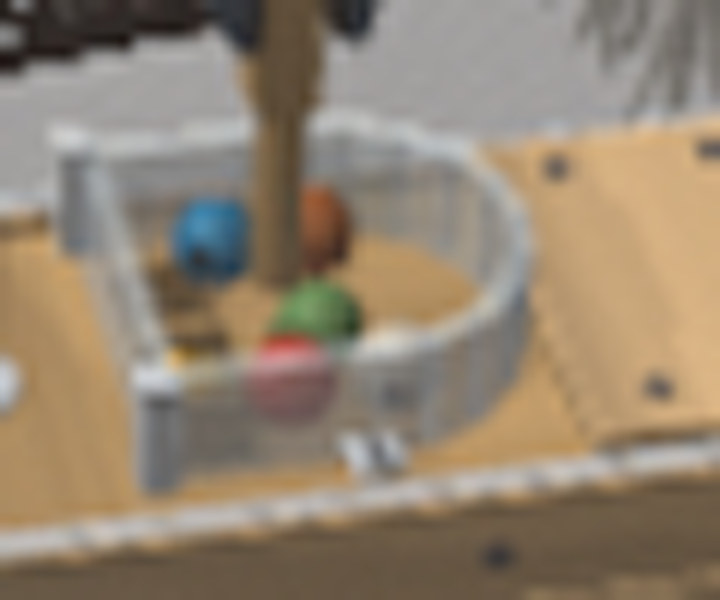

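```bash
python3 -m handwheel '{"gripper":[1,1,1,1,1],"offset":[[0,-2,2],[0,-4,1],[0,-6,0],[0,-8,0],[0,-8,0]],"rot":[[0,0,0],[0,0,0],[0,0,0],[0,0,0],[0,0,0]]}' 40;  python3 - <<'E'
from h import *
im=grab('13',side=(240,155,60,50),f=12,which=('side',))
delta(D(26.5,0,217),3.7)
E
```

```text
time_s: 7.6
ee_pos: [547.1, 44.6, 169.9]
ee_rot: [43.6, 89.5, -42.7]
force: [3.1, -8.4, -0.0]
gripper_width: 15.8
tool delta [-46.8  39.6  22.9] rot [ 0.1  0.3 -0.3] len 65.44185645541573 | pos [547.1  44.6 169.8] yaw 3.7720219671790076 w 15.908538652933554 F [ 4.  -8.6 -0.2] t 7.65
```

View pics/c_side13.png

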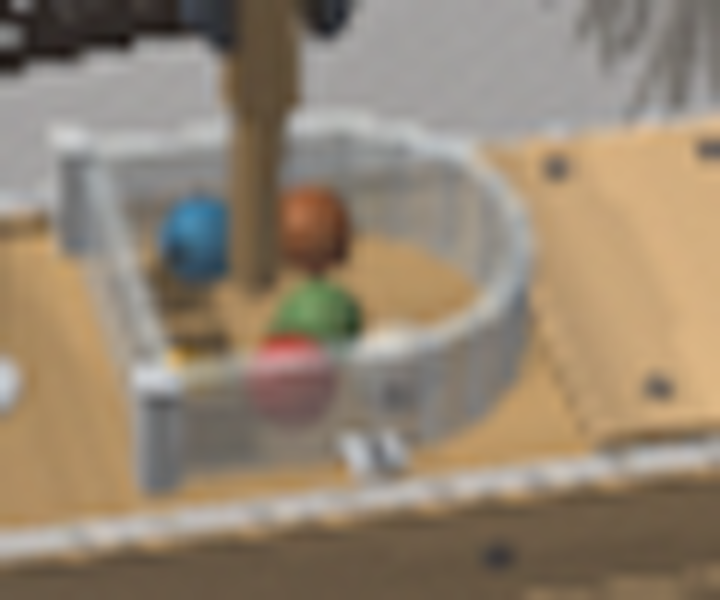

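```bash
python3 -m handwheel '{"gripper":[1,1,1],"offset":[[0,0,4],[0,0,6],[0,0,6]],"rot":[[0,0,0],[0,0,0],[0,0,0]]}' 40;  python3 - <<'E'
from h import *
im=grab('14',side=(240,155,60,50),f=12,which=('side',))
delta(D(26.5,0,217),3.7)
E
```

```text
time_s: 7.9
ee_pos: [545.1, 41.4, 168.9]
ee_rot: [-163.0, 89.9, 110.7]
force: [0.3, -0.4, -0.1]
gripper_width: 15.8
tool delta [-48.3  41.6  19.6] rot [-0.1 -0.1  0. ] len 66.64771166572866 | pos [545.   41.5 168.8] yaw 3.6484551752425793 w 15.688879490036427 F [0.7 0.6 0.5] t 7.95
```

View pics/c_side14.png

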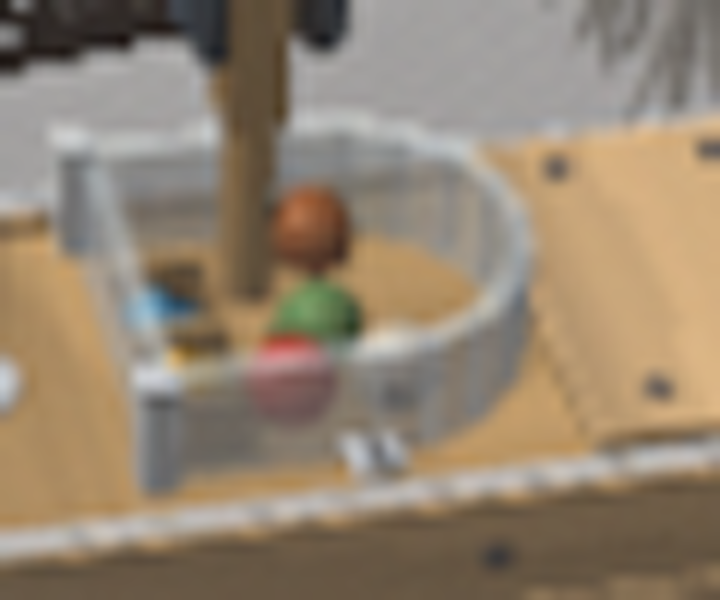

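```bash
python3 - <<'E'
from h import *
print('tip',tray(plane('side',V(245,296),97)), 'tcp',tray(tool()[0]))
print('tip8',tray(plane('side',V(463,305),97)))
for k,c in dict(brn=(312,228),grn=(318,314),red=(290,382),cream=(392,365)).items(): print(k,tray(plane('side',V(*c),102)))
E
```

```text
tip [-9.7 17.1] tcp [-7.6 19.7]
tip8 [36.5  5.1]
brn [ 8.6 32. ]
grn [3.  1.7]
red [ -8.2 -20.1]
cream [ 14.5 -18.6]
```

```bash
python3 -m handwheel '{"gripper":[1,1,1,1,1],"offset":[[-21,0,0],[-23,12,9],[-23,28,21],[-23,40,30],[-23,40,30]],"rot":[[0,0,0],[0,0,0],[0,0,0],[0,0,0],[0,0,0]]}' 40;  python3 - <<'E'
from h import *
im=grab('15',side=(240,155,60,50),f=12,which=('side',))
delta(D(26.5,0,217),3.7)
E
```

```text
time_s: 8.37
ee_pos: [589.9, 12.8, 192.4]
ee_rot: [86.5, 89.8, 0.1]
force: [1.1, -0.5, 1.8]
gripper_width: 16.2
tool delta [-24.9   0.3 -11.1] rot [-0.1 -0.  -0.1] len 27.265276807434358 | pos [588.3  13.6 192.1] yaw 3.622232569606835 w 15.691082765531782 F [0.1 0.6 0.7] t 8.4167
```

View pics/c_side15.png

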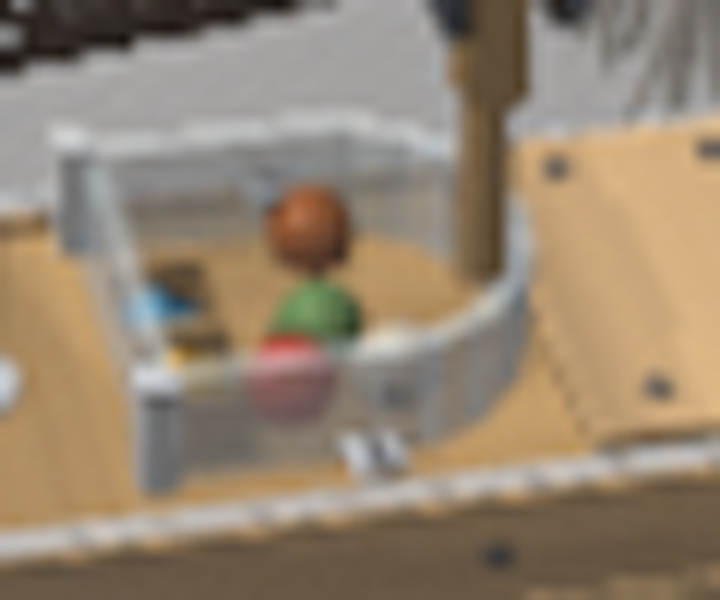

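```bash
python3 - <<'E'
from h import *
print('tip',tray(plane('side',V(480,272),120)), 'tcp',tray(tool()[0]))
E
python3 -m handwheel '{"gripper":[1,1,1,1],"offset":[[8,-1,0],[16,-1,0],[23,-1,0],[23,-1,0]],"rot":[[0,0,0],[0,0,0],[0,0,0],[0,0,0]]}' 40;  python3 - <<'E'
from h import *
im=grab('16',side=(240,155,60,50),f=12,which=('side',))
delta(D(26.5,0,217),3.7)
E
```

```text
tip [ 34.4 -13. ] tcp [ 33.7 -11.1]
time_s: 8.75
ee_pos: [584.0, 13.9, 166.5]
ee_rot: [-96.6, 89.7, 177.1]
force: [-0.7, 0.5, 0.2]
gripper_width: 15.9
tool delta [-49.7   3.7 -10.6] rot [ 0.  -0.   0.2] len 50.909091387424 | pos [584.7  13.8 167.4] yaw 3.7011916042298347 w 15.452915342277016 F [-0.   0.6  1.3] t 8.8
```

View pics/c_side16.png

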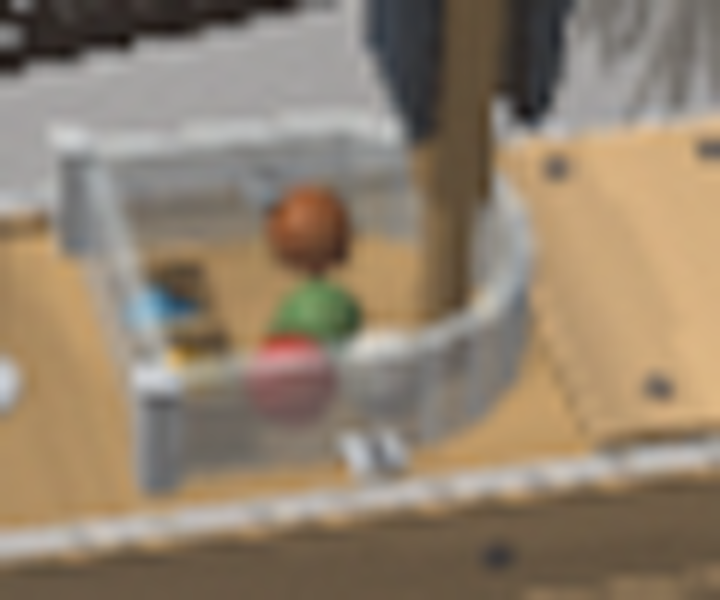

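```bash
python3 -m handwheel '{"gripper":[1,1,1,1,1],"offset":[[0,-1,3],[0,-4,5],[0,-7,6],[0,-10,6],[0,-12,6]],"rot":[[0,0,0],[0,0,0],[0,0,0],[0,0,0],[0,0,0]]}' 40;  python3 - <<'E'
from h import *
im=grab('17',side=(240,155,60,50),f=12,which=('side',))
delta(D(26.5,0,217),3.7)
E
```

```text
time_s: 9.22
ee_pos: [574.2, 6.4, 169.2]
ee_rot: [97.0, 90.0, 10.6]
force: [0.6, 0.4, -0.4]
gripper_width: 15.8
tool delta [-47.8  15.1 -17.2] rot [-0. -0.  0.] len 53.02799127928579 | pos [573.9   6.4 169.2] yaw 3.660926313649892 w 15.998153258856757 F [-0.2  0.3 -1.2] t 9.2667
```

View pics/c_side17.png

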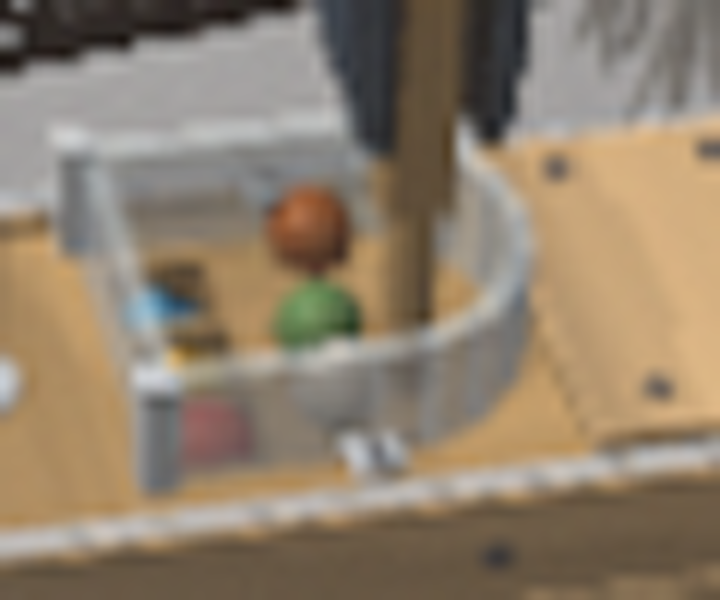

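```bash
python3 -m handwheel '{"gripper":[1,1,1,1,1],"offset":[[-15,2,0],[-35,2,0],[-48,2,0],[-48,2,0],[-48,2,0]],"rot":[[0,0,0],[0,0,0],[0,0,0],[0,0,0],[0,0,0]]}' 40;  python3 - <<'E'
from h import *
im=grab('18',side=(240,155,60,50),f=12,which=('side',))
delta(D(26.5,0,217),3.7)
import cv2
I=cv2.imread('pics/c_side18.png')
for y in (25,0,-25):
  for z,c in ((81.5,(255,0,255)),(102,(255,255,0))):
    p=(proj('side',D(-33,y,z))[0]-[240,155]+.5)*12-.5; cv2.circle(I,tuple(int(v) for v in p),5,c,2)
cv2.imwrite('pics/o18.png',I)
E
```

```text
time_s: 9.68
ee_pos: [576.8, 6.7, 217.3]
ee_rot: [87.2, 89.9, 0.9]
force: [-0.2, -0.1, -0.1]
gripper_width: 16.1
tool delta [ -0.7  12.7 -17.1] rot [-0. -0.  0.] len 21.33301745247013 | pos [576.2   6.7 216.3] yaw 3.6742143282858963 w 15.952342845499782 F [-0.3 -0.5  0.2] t 9.7333
```

View pics/o18.png

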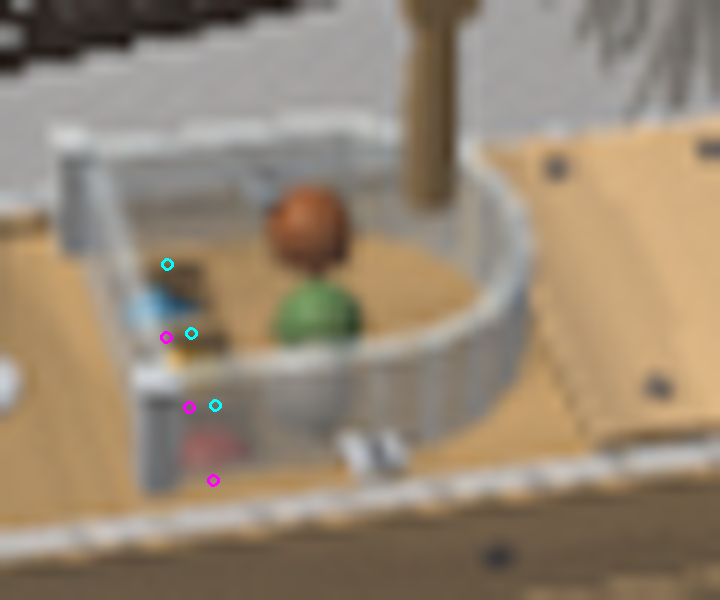

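```bash
python3 - <<'E'
from h import *
p,M,s=tool()
print('tip',plane('side',V(430,202),p[2]-71), 'tcp',p)
print('old tip img5/6', plane('side',S(412,54),144.9))
delta((604.3,-70.7,217),3.7)
E
```

```text
tip [575.8   4.3 145.3] tcp [576.2   6.7 216.3]
old tip img5/6 [584.5  29.4 144.9]
tool delta [-0.7 23.1 79.1] rot [-0. -0.  0.] len 82.37435920853564 | pos [576.2   6.7 216.3] yaw 3.6742143282858963 w 15.952342845499782 F [-0.3 -0.5  0.2] t 9.7333
```

```bash
python3 -m handwheel '{"gripper":[1,1,1,1,1],"offset":[[0,5,18],[0,14,45],[0,21,70],[0,21.5,75],[0,21.5,75]],"rot":[[0,0,0],[0,0,0],[0,0,0],[0,0,0],[0,0,0]]}' 40; python3 -m handwheel '{"gripper":[1,1,1,1,1],"offset":[[30,0,0],[60,0,0],[82,0,0],[82,0,0],[82,0,0]],"rot":[[0,0,0],[0,0,0],[0,0,0],[0,0,0],[0,0,0]]}';  python3 - <<'E'
from h import *
im=grab('19',side=(270,175,50,50),f=12,which=('side',))
delta((602,-66,130),3.7)
E
```

```text
time_s: 10.15
ee_pos: [602.5, -68.0, 215.2]
ee_rot: [-102.2, 89.8, 171.3]
force: [-1.0, -0.4, -0.5]
gripper_width: 15.6
time_s: 10.57
ee_pos: [601.7, -65.6, 133.8]
ee_rot: [-109.3, 89.8, 164.4]
force: [0.4, -0.8, 0.4]
gripper_width: 16.0
tool delta [ 5.5 -1.1  0. ] rot [ 0. -0. -0.] len 5.59358211980596 | pos [603.1 -65.9 135.5] yaw 3.714092912519126 w 15.59836726764953 F [0.5 0.3 0.9] t 10.6167
```

View pics/c_side19.png

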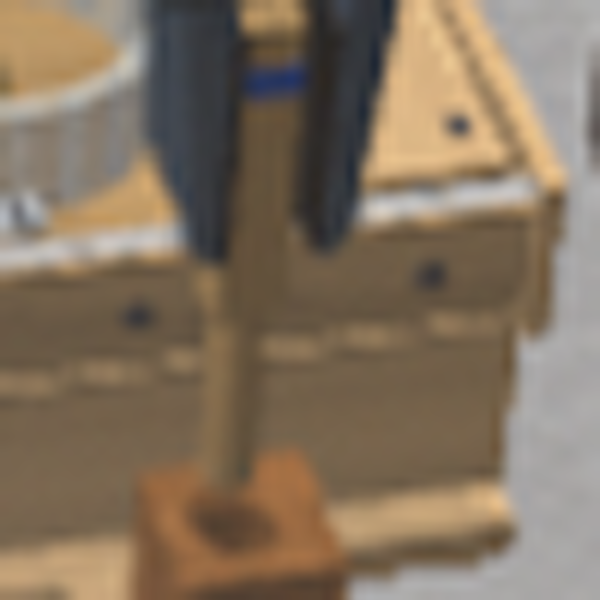

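```bash
python3 - <<'E'
from h import *
o=(270,175)
print(plane('side',V(227,486,o=o),64.3),plane('side',V(235,522,o=o),51))
q=tool()[0]; print(q)
E
```

```text
[598.8 -72.6  64.3] [602.  -69.7  51. ]
[603.1 -65.9 135.5]
```

```bash
python3 -m handwheel '{"gripper":[1,1,1,1],"offset":[[0,3,-3],[5,3,-3],[10,3,-3],[10,3,-3]],"rot":[[0,0,0],[0,0,0],[0,0,0],[0,0,0]]}';  python3 - <<'E'
from h import *
im=grab('20',side=(270,175,50,50),f=12,which=('side',))
delta((602,-66,130),3.7)
E
```

```text
time_s: 10.95
ee_pos: [605.4, -63.3, 124.5]
ee_rot: [-107.1, 90.0, 166.6]
force: [-0.0, 0.5, -0.1]
gripper_width: 15.8
tool delta [-5.3 -3.6  2.3] rot [-0. -0.  0.] len 6.826316947592344 | pos [605.4 -63.4 124.7] yaw 3.6799119862324257 w 15.442864934773654 F [-0.8  0.1  1.3] t 11.0
```

View pics/c_side20.png

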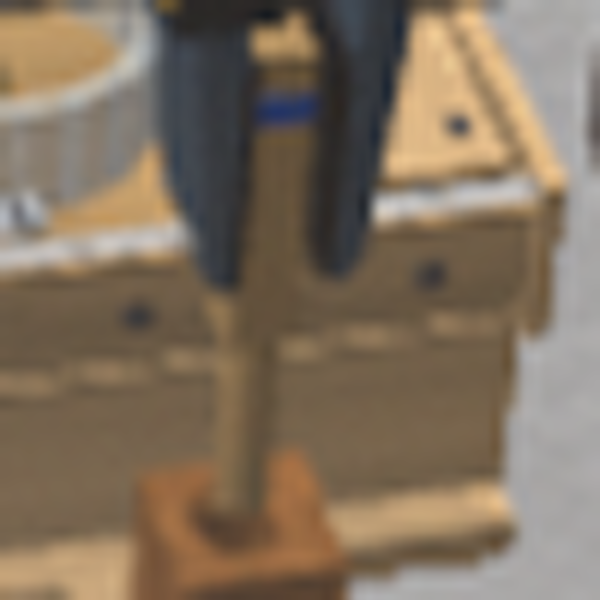

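```bash
python3 -m handwheel '{"gripper":[1,1,1,1,1],"offset":[[4,-1,0],[8,-1,0],[12,-1,0],[14,-1,0],[14,-1,0]],"rot":[[0,0,0],[0,0,0],[0,0,0],[0,0,0],[0,0,0]]}';  python3 - <<'E'
from h import *
im=grab('21',side=(270,175,50,50),f=12,which=('side',))
delta((602,-66,90),3.7)
E
```

```text
time_s: 11.42
ee_pos: [604.4, -63.7, 110.2]
ee_rot: [-98.4, 89.9, 175.2]
force: [-0.0, -0.7, -1.1]
gripper_width: 15.9
tool delta [20.5 -2.7  2.2] rot [-0. -0.  0.] len 20.802051932927327 | pos [604.6 -63.6 110.5] yaw 3.669423042900917 w 15.636517360538754 F [ 0.5 -0.2  0.2] t 11.4667
```

View pics/c_side21.png

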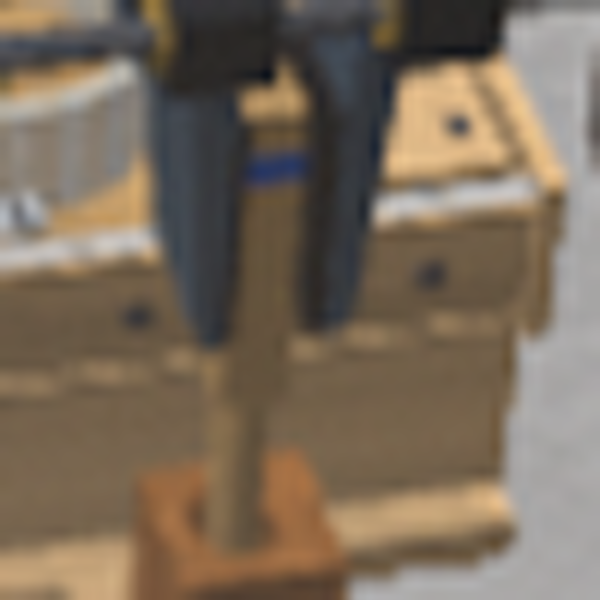

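```bash
python3 -m handwheel '{"gripper":[1,1,1,1,1],"offset":[[5,0,-1],[10,0,-1.5],[15,0,-1.5],[19.5,0,-1.5],[19.5,0,-1.5]],"rot":[[0,0,0],[0,0,0],[0,0,0],[0,0,0],[0,0,0]]}';  python3 - <<'E'
from h import *
im=grab('22',side=(270,175,50,50),f=12,which=('side',))
delta((602,-66,90),3.7)
E
```

```text
time_s: 11.88
ee_pos: [605.2, -63.8, 90.6]
ee_rot: [17.7, 89.8, -68.6]
force: [2.1, -6.2, -2.9]
gripper_width: 16.2
tool delta [ 0.5 -3.3  2. ] rot [ 0.   0.2 -0.1] len 3.926495410755845 | pos [605.2 -63.8  90.5] yaw 3.720349549794594 w 16.12113905013663 F [ 2.4 -6.6 -2.9] t 11.9333
```

View pics/c_side22.png

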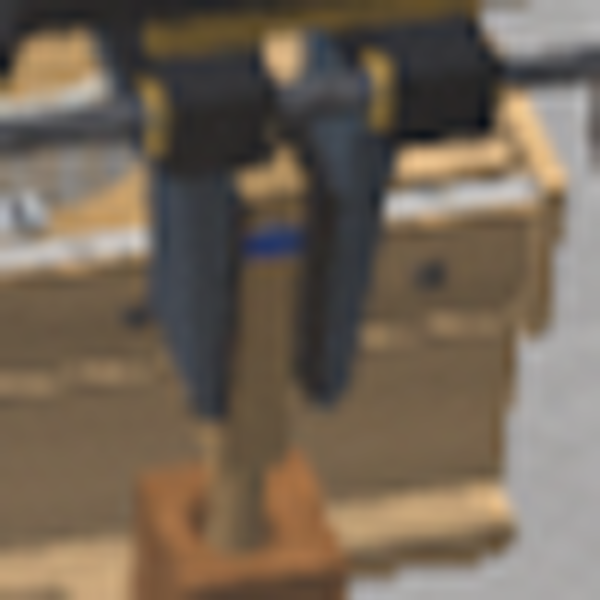

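```bash
python3 -m handwheel '{"gripper":[1,1,0.8,0.6,0.5],"offset":[[0,0,2],[0,0,3],[0,0,3],[0,0,3],[0,0,3]],"rot":[[0,0,0],[0,0,0],[0,0,0],[0,0,0],[0,0,0]]}';  python3 -m handwheel '{"gripper":[0.5,0.5,0.5],"offset":[[0,0,0],[0,0,0],[0,0,0]],"rot":[[0,0,0],[0,0,0],[0,0,0]]}'; python3 - <<'E'
from h import *
im=grab('23',side=(270,175,50,50),f=12,which=('side',))
delta((602,-66,90),3.7)
E
```

```text
time_s: 12.35
ee_pos: [604.6, -64.6, 91.3]
ee_rot: [-144.0, 89.9, 129.7]
force: [-0.0, -0.9, -0.9]
gripper_width: 28.3
time_s: 12.6
ee_pos: [604.8, -64.9, 91.5]
ee_rot: [163.4, 90.0, 77.0]
force: [-0.9, 0.5, 0.5]
gripper_width: 45.0
tool delta [ 1.5 -2.9  0.9] rot [-0. -0.  0.] len 3.3540771310145026 | pos [604.8 -64.9  91.5] yaw 3.673578192190492 w 45.616514910636816 F [ 0.4 -0.6  0.3] t 12.65
```

View pics/c_side23.png

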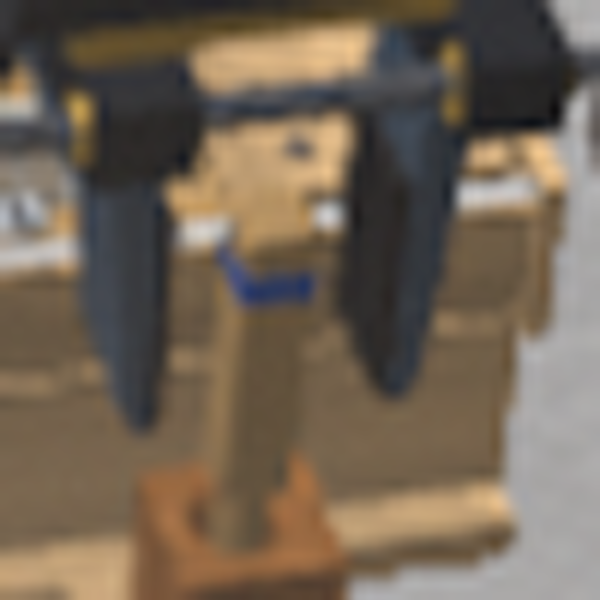

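```bash
python3 -m handwheel '{"gripper":[0.5,0.5,0.5,0.5,0.5],"offset":[[-20,0,0],[-60,0,0],[-100,0,0],[-125,0,0],[-125,0,0]],"rot":[[0,0,0],[0,0,0],[0,0,0],[0,0,0],[0,0,0]]}'; python3 - <<'E'
from h import *
im=grab('24')
print(state()['qpos'])
delta(D(-80,0,215),93.7)
delta(D(-80,0,215),-86.3)
E
```

```text
time_s: 13.07
ee_pos: [608.1, -65.4, 223.4]
ee_rot: [80.2, 89.3, -6.1]
force: [0.2, 0.4, 0.2]
gripper_width: 45.6
[ -7.2  21.2  84.8   0.   73.9 -10.9]
tool delta [   2.2 -118.1  -90.6] rot [-90.    0.1  -0.1] len 148.8374270849826 | pos [605.2 -65.1 217.5] yaw 3.6743364192158543 w 45.43247720057095 F [-0.5 -0.2 -0.4] t 13.1667
tool delta [   2.2 -118.1  -90.6] rot [90.  -0.1 -0.1] len 148.8374270849826 | pos [605.2 -65.1 217.5] yaw 3.6743364192158543 w 45.43247720057095 F [-0.5 -0.2 -0.4] t 13.1667
```

View pics/c_side24.png

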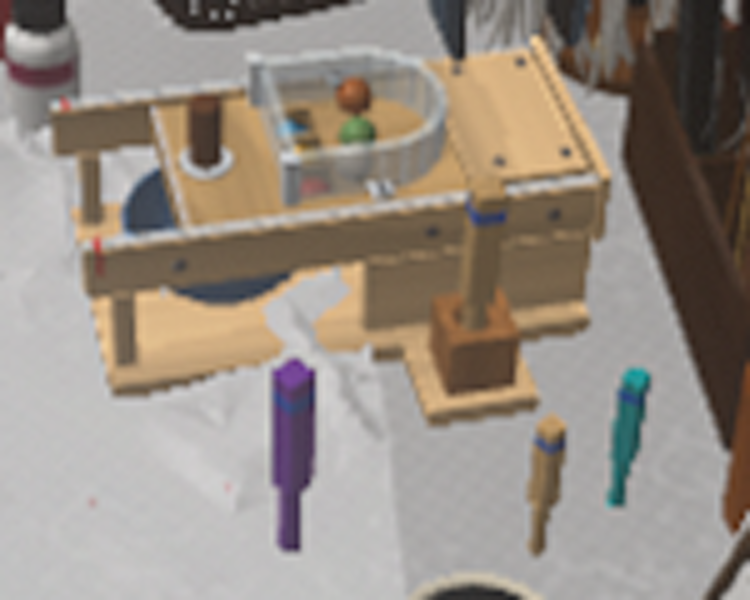

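View pics/c_top24.png

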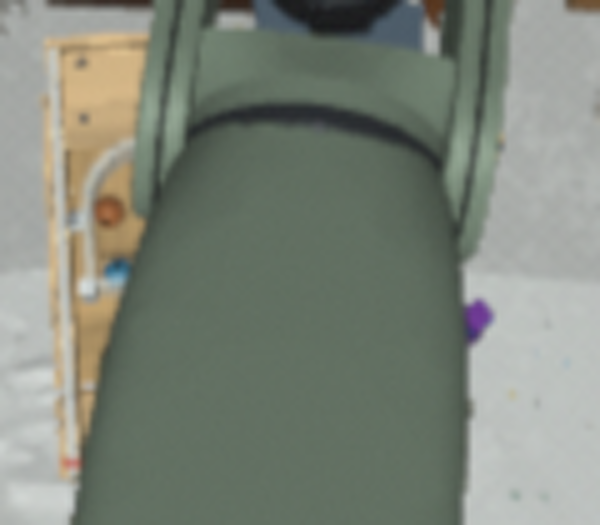

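```bash
python3 -m handwheel '{"gripper":[0.35,0.35,0.35,0.35,0.35],"offset":[[0,-26,21],[0,-53,43],[0,-79,64],[0,-106,85],[0,-132,107]],"rot":[[7,0,0],[14,0,0],[21,0,0],[28,0,0],[35,0,0]]}'; python3 - <<'E'
from h import *
im=grab('25')
print(state()['qpos'])
delta(D(-80,0,215),-86.3)
E
```

```text
time_s: 13.58
ee_pos: [477.4, -180.4, 214.2]
ee_rot: [-81.0, 89.7, 157.3]
force: [-0.2, -0.0, 0.5]
gripper_width: 59.3
[-22.2  12.5  97.7  -0.1  70.1   9.5]
tool delta [  -0.3  -99.9 -173.3] rot [54.6  0.3  0.2] len 200.01804080573297 | pos [ 475.7 -182.2  214.6] yaw -31.654644295675872 w 59.28835455151316 F [1.2 0.2 0.3] t 13.6833
```

View pics/c_top25.png

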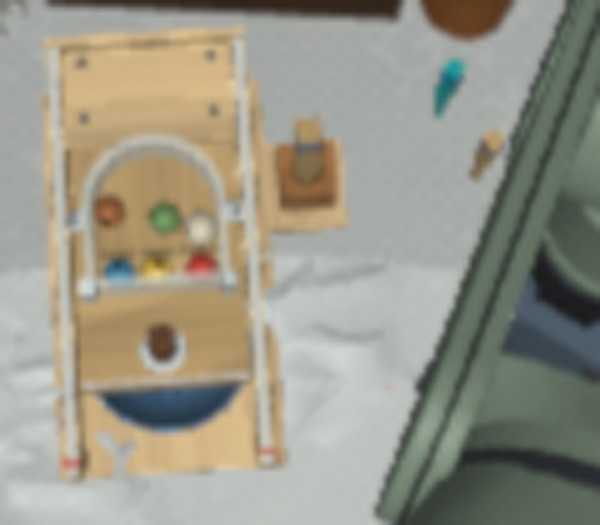

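View pics/c_side25.png

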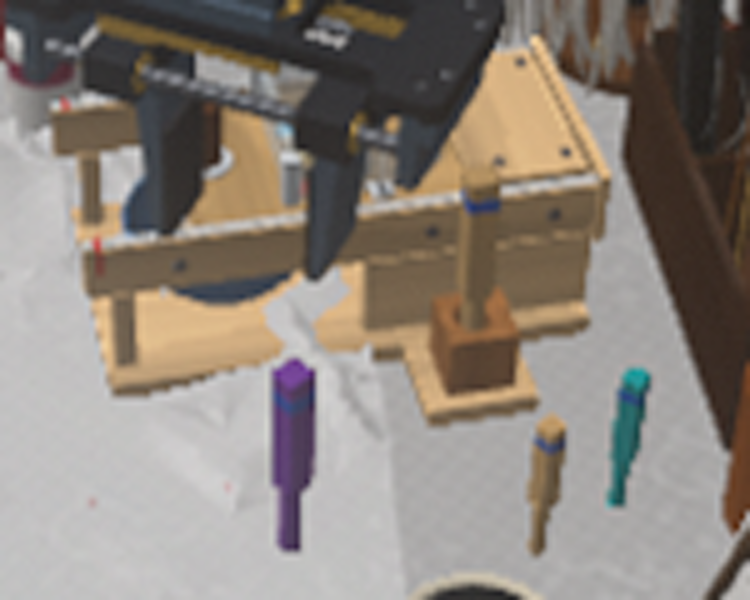

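```bash
python3 -m handwheel '{"gripper":[0.35,0.35,0.35,0.35,0.35],"offset":[[0,-16,-28],[0,-32,-55],[0,-48,-83],[0,-64,-110],[0,-80,-138]],"rot":[[7,0,0],[14,0,0],[21,0,0],[28,0,0],[35,0,0]]}'; python3 - <<'E'
from h import *
print(plane('top',T(162,331),132))
delta(D(-80,0,215),-86.3)
E
```

```text
time_s: 14.1
ee_pos: [482.7, -20.6, 214.9]
ee_rot: [-38.1, 89.8, 165.7]
force: [0.2, -0.2, -0.4]
gripper_width: 59.2
[481.8  17.2 132. ]
tool delta [ -0.1 -35.5 -14.5] rot [20.1  0.2  0.1] len 38.360476969823445 | pos [482.7 -20.6 214.9] yaw -66.18263635575828 w 59.20822424335268 F [ 0.2 -0.2 -0.4] t 14.1
```

```bash
python3 -m handwheel '{"gripper":[0.35,0.35,0.35,0.35,0.35],"offset":[[0,-12,-5],[0,-24,-10],[0,-35.5,-14.5],[0,-35.5,-14.5],[0,-35.5,-14.5]],"rot":[[7,0,0],[14,0,0],[20,0,0],[20,0,0],[20,0,0]]}'; python3 - <<'E'
from h import *
grab('26',which=('side',))
delta(D(-80,0,99),-86.3)
E
```

```text
time_s: 14.52
ee_pos: [481.7, 16.4, 215.3]
ee_rot: [-1.9, 89.9, -177.5]
force: [0.5, -0.4, 0.1]
gripper_width: 59.0
tool delta [116.5  -1.9  -0. ] rot [ 0.6  0.1 -0. ] len 116.50153245126715 | pos [481.9  15.8 215.5] yaw -85.67298203331394 w 59.48808981714825 F [-1.  -0.8 -0.4] t 14.5667
```

View pics/c_side26.png

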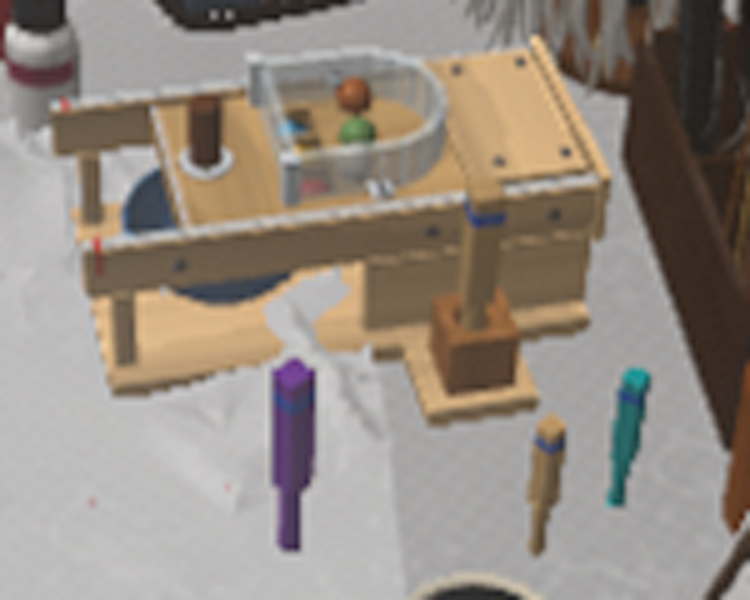

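```bash
python3 -m handwheel '{"gripper":[0.35,0.35,0.35,0.35,0.35],"offset":[[35,-1.5,0],[70,-1.5,0],[100,-1.5,0],[114,-1.5,0],[114,-1.5,0]],"rot":[[0.6,0,0],[0.6,0,0],[0.6,0,0],[0.6,0,0],[0.6,0,0]]}'; python3 - <<'E'
from h import *
grab('27',which=('side',),side=(200,150,70,60),f=10)
delta(D(-80,0,99),-86.3)
E
```

```text
time_s: 14.98
ee_pos: [479.1, 16.4, 98.8]
ee_rot: [-2.1, 89.5, -178.5]
force: [-0.3, 0.2, -1.1]
gripper_width: 59.4
tool delta [ 1.9 -1.2 -0.8] rot [-0.2  0.2  0. ] len 2.3366517845143027 | pos [480.9  16.5 100.9] yaw -86.46181381269098 w 59.10389364103209 F [-0.6  0.2 -0. ] t 15.0333
```

View pics/c_side27.png

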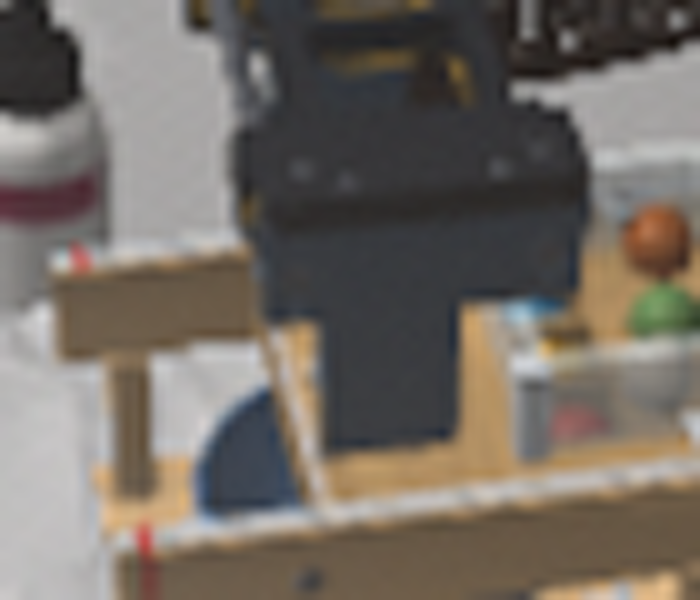

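```bash
python3 -m handwheel '{"gripper":[0.6,1,1,1,1],"offset":[[2,0,0],[2,0,0],[2,0,0],[2,0,0],[2,0,0]],"rot":[[0,0,0],[0,0,0],[0,0,0],[0,0,0],[0,0,0]]}' 50; python3 -m handwheel '{"gripper":[1,1,1,1],"offset":[[0,0,0],[0,0,0],[0,0,0],[0,0,0]],"rot":[[0,0,0],[0,0,0],[0,0,0],[0,0,0]]}'; python3 -c "
from h import *
delta(D(-125,0,99),-86.3)"
```

```text
time_s: 15.45
ee_pos: [482.5, 17.2, 101.2]
ee_rot: [179.9, 89.9, 3.4]
force: [-1.0, -0.3, -0.5]
gripper_width: 29.1
time_s: 15.78
ee_pos: [482.1, 20.1, 100.9]
ee_rot: [-99.1, 89.7, 84.3]
force: [-1.6, 10.5, 3.1]
gripper_width: 17.2
tool delta [ 1.9  2.6 45.7] rot [-0.3 -0.1  0.3] len 45.82077737713569 | pos [482.1  20.1 100.9] yaw -86.62878565708849 w 17.15893477081582 F [-1.6 10.5  3.1] t 15.7833
```

```bash
python3 -m handwheel '{"gripper":[1,1,1,1,1],"offset":[[0,-2,0],[0,-2.5,4],[0,-2.5,9],[0,-2.5,15],[0,-2.5,21]],"rot":[[0,0,0],[0,0,0],[0,0,0],[0,0,0],[0,0,0]]}'; python3 - <<'E'
from h import *
grab('28',which=('side',),side=(200,150,70,60),f=10)
delta(D(-125,0,99),-86.3)
E
```

```text
time_s: 16.2
ee_pos: [463.7, 18.7, 101.0]
ee_rot: [-177.1, 89.6, 6.4]
force: [7.0, 1.6, -3.4]
gripper_width: 17.0
tool delta [ 1.8  2.2 25.8] rot [-0.2 -0.3  0. ] len 25.954884953700798 | pos [462.3  18.6 101. ] yaw -86.52138257392647 w 16.992577579420114 F [ 5.2  1.8 -3. ] t 16.25
```

View pics/c_side28.png

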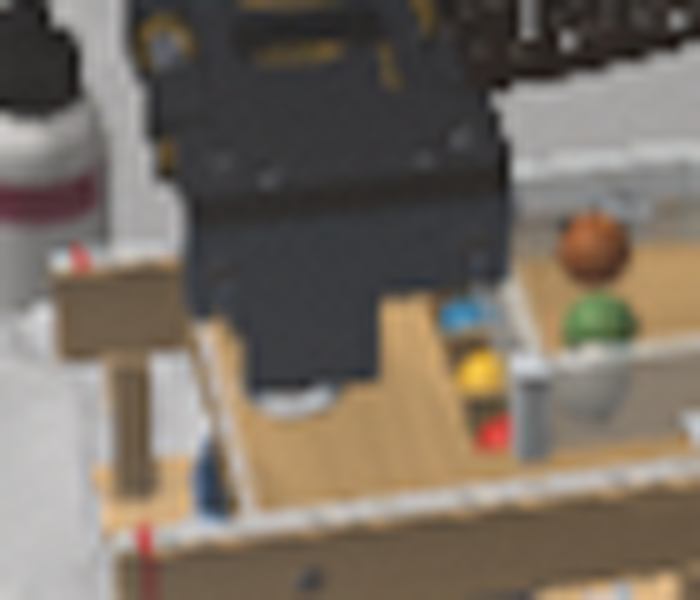

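```bash
python3 -m handwheel '{"gripper":[1,1,1,1,1],"offset":[[0,0,6],[0,0,12],[0,0,18],[0,0,22],[0,0,24]],"rot":[[0,0,0],[0,0,0],[0,0,0],[0,0,0],[0,0,0]]}'; python3 -m handwheel '{"gripper":[1,1],"offset":[[0,0,0],[0,0,0]],"rot":[[0,0,0],[0,0,0]]}'; python3 - <<'E'
from h import *
grab('29',side=(200,150,70,60),f=10)
delta(D(-125,0,99),-86.3)
E
```

```text
time_s: 16.67
ee_pos: [440.0, 16.9, 101.0]
ee_rot: [178.4, 89.5, 1.9]
force: [8.1, 1.5, -6.2]
gripper_width: 16.9
time_s: 16.83
ee_pos: [440.1, 17.0, 101.0]
ee_rot: [178.7, 89.6, 2.1]
force: [7.9, 1.0, -4.1]
gripper_width: 16.7
tool delta [2.  1.9 3.7] rot [-0.2 -0.4 -0. ] len 4.605976954408298 | pos [440.2  17.  101. ] yaw -86.51594531333096 w 16.792784131027695 F [ 7.8  1.3 -3.9] t 16.9333
```

View pics/c_side29.png

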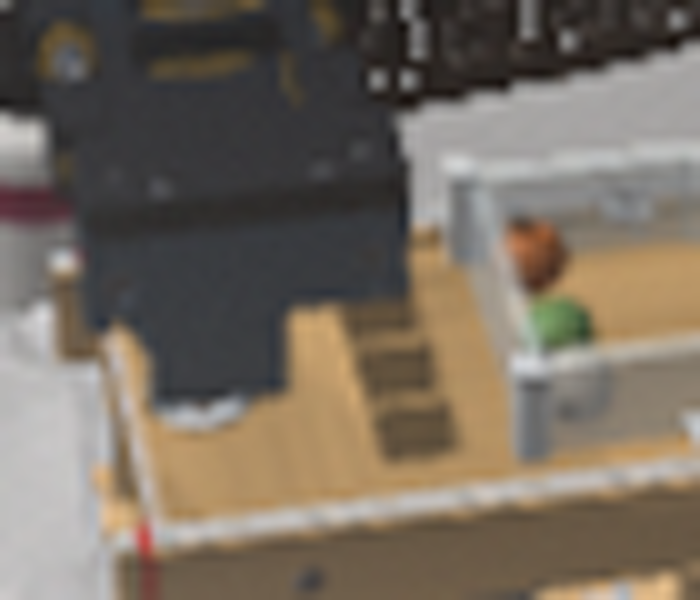

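```bash
python3 - <<'E'
from h import *
import cv2
for n,o in (('27',None),('28',None),('29',None)):
    im=cv2.imread(f'pics/raw_side{n}.png')[150:210,195:275]
    cv2.imwrite(f'pics/z{n}.png',cv2.resize(im,None,fx=10,fy=10,interpolation=cv2.INTER_CUBIC)[150:600])
im=cv2.imread('pics/raw_top29.png');cv2.imwrite('pics/t29.png',cv2.resize(im[120:240,200:320],None,fx=5,fy=5,interpolation=cv2.INTER_CUBIC))
# predicted front edge at near side for s=42,45,48 & mark
for s in (0,20,40,45,50): 
  for y in (-50,-30): print(s,y,(proj('side',D(-105-s,y,92))[0]-[195,150]+.5)*10-.5-[0,150])
print('mark',(proj('side',D(-150,-57.5,97))[0]-[195,150]+.5)*10-.5-[0,150])
E
```

```text
0 -50 [367.  365.7]
0 -30 [353.8 314.9]
20 -50 [287.3 375.7]
20 -30 [275.2 324.5]
40 -50 [207.1 385.7]
40 -30 [196.  334.3]
45 -50 [187.  388.2]
45 -30 [176.1 336.7]
50 -50 [166.8 390.7]
50 -30 [156.2 339.1]
mark [190.2 392.5]
```

View pics/z27.png

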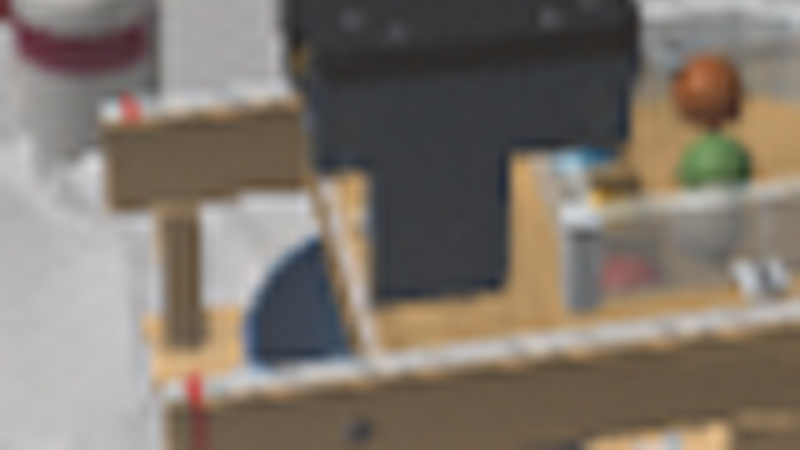

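View pics/z29.png

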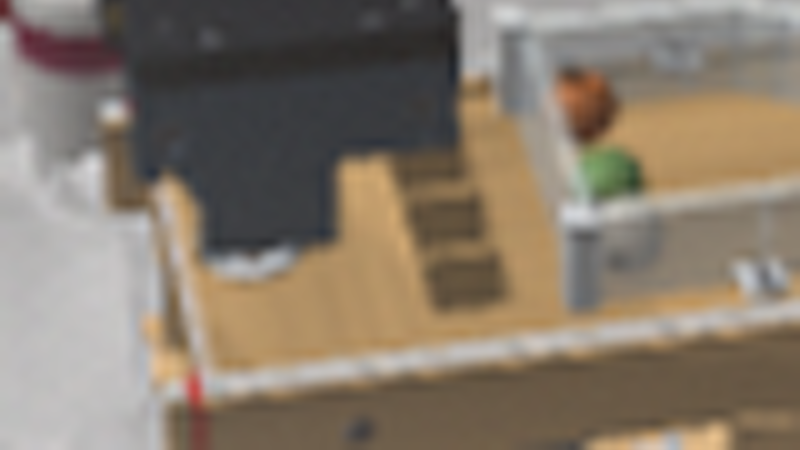

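View pics/t29.png

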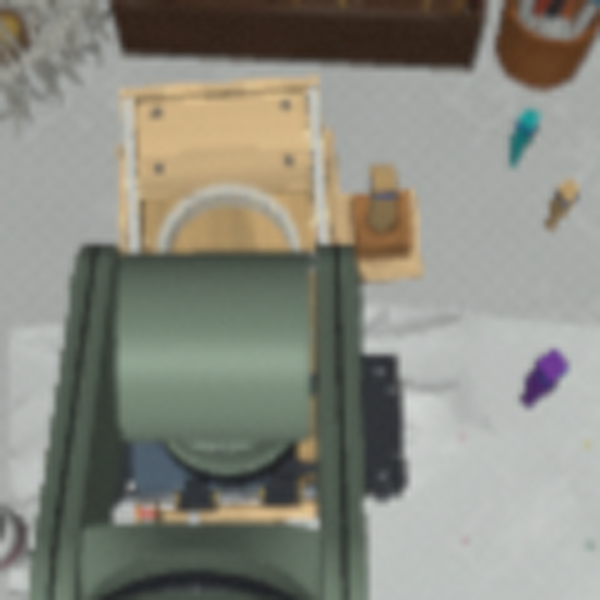

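```bash
python3 -m handwheel '{"gripper":[1,1,1,1,1],"offset":[[0,0,2],[0,0,3.7],[0,0,3.7],[0,0,3.7],[0,0,3.7]],"rot":[[0,0,0],[0,0,0],[0,0,0],[0,0,0],[0,0,0]]}'; python3 - <<'E'
from h import *
grab('30',which=('side',))
delta(D(-125,0,99),-86.3)
import cv2
im=cv2.imread('pics/raw_side30.png')[150:210,195:275]
cv2.imwrite('pics/z30.png',cv2.resize(im,None,fx=10,fy=10,interpolation=cv2.INTER_CUBIC)[150:600])
E
```

```text
time_s: 17.35
ee_pos: [436.6, 16.7, 101.0]
ee_rot: [178.1, 89.6, 1.6]
force: [6.9, 0.1, -3.9]
gripper_width: 16.9
tool delta [2.  1.9 0.1] rot [-0.2 -0.4 -0. ] len 2.743247360934829 | pos [436.6  16.7 101. ] yaw -86.51591572836271 w 16.735505339666492 F [ 7.1  0.  -5.1] t 17.4
```

View pics/z30.png

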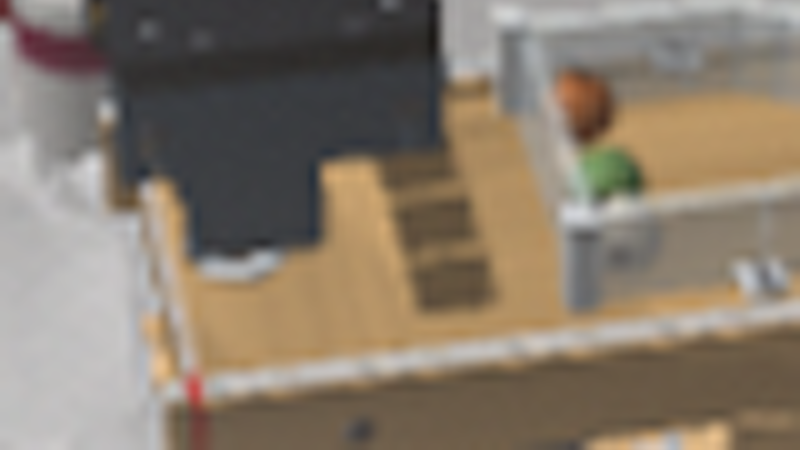

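View pics/c_side30.png

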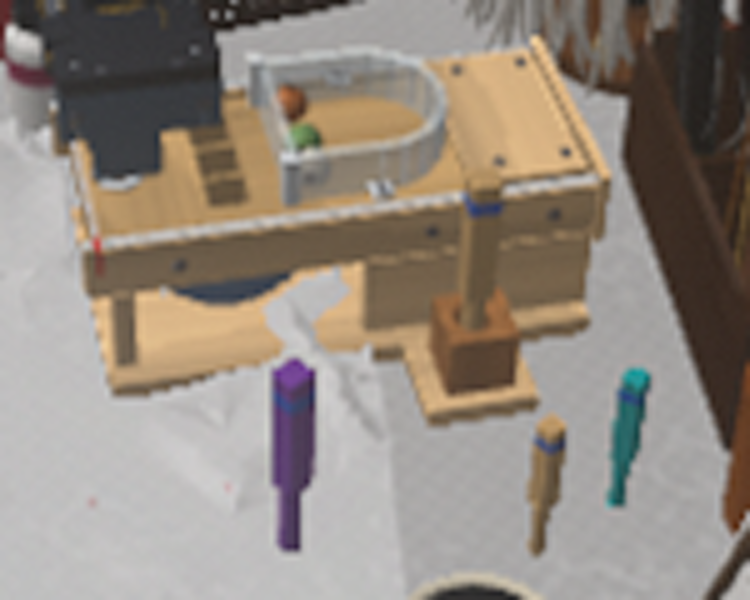

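```bash
python3 -m handwheel '{"gripper":[1,1,1,1,1],"offset":[[0,0,0],[0,0,0],[0,0,0],[0,0,0],[0,0,0]],"rot":[[0,0,0],[0,0,0],[0,0,0],[0,0,0],[0,0,0]]}'; python3 -c "
from h import *
delta(D(-125,0,99),-86.3)
print(job_done())"
```

```text
time_s: 17.82
ee_pos: [436.7, 16.7, 101.0]
ee_rot: [177.9, 89.6, 1.4]
force: [7.6, 0.2, -5.3]
gripper_width: 17.2
tool delta [2.  1.9 0.1] rot [-0.2 -0.4 -0. ] len 2.7579249121685074 | pos [436.7  16.7 101. ] yaw -86.51476935758171 w 17.194360780153254 F [ 7.6  0.2 -5.3] t 17.8167
the job is handed in; nothing more can be done
None
```

I stirred the yellow, blue and red beads into the three pockets with the stick and stood it back in its holder. I then drew the slide to the red marks and handed the job in at 17.8 s, still holding the knob; no verdict was reported.

- **Slide:** by the arm's position it is drawn out about 45.5 mm, and by the side picture about 44.3 mm. The 1 mm difference is well within tolerance. It was at rest, gripped at about 17 mm opening with a 50 N setting, and the spring pulled about 7 N.
- **Beads:** after stirring, the top picture showed all three pockets full, and after the pull they were empty. Brown, green and cream were still in the tray. I did not see the three beads in the bowl directly, because the gripper and slide hid it.
- **Stick:** it swivelled a few degrees in the fingers while I pushed the beads, so I corrected its position before lowering it. The side picture showed it standing upright in its holder, released.
- **Paint bottles and mug:** I did not knowingly touch them, and I made no separate measurement of whether they had moved.

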